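# Make up the leak-test fixture: lower the sealing plate over its guide pins and clamp it

## Robot

A 6-joint arm with a two-finger parallel gripper is mounted at the origin on a cart in front of the work surface, level with it; the furniture and walls round the work are solid. World frame = base frame: x ahead of the robot, y to its left, z up, the work surface at z = 0. Lengths are in mm, angles in rad, forces in N, time in s.
With the tool pointing down it reaches from about 350 to 975 mm from the base axis. Payload 7.1 kg.
Tool frame: the origin (TCP) lies at the very end of the fingers, on their centre line; the grasp point (between the pads) lies 19 mm behind it; z points along the fingers, y is the direction in which the jaws open and shut (so a half turn about z gives the same grasp; the last joint's range is limited). The gripper opens to 88 mm and grips with 3 to 60 N. Pads are 20 mm wide; open, the fingers measure 115 mm over their backs; the gripper's body (75 mm by 178 mm) begins 61 mm behind the grasp point.
Start: joints at [1.135, 0.423, 1.63, -0, 1.089, -0.019], TCP at [252.99, 571.49, 222.675] pointing down, gripper open.
Joint ranges: [-3, 3], [-0.9, 2.11], [0.09, 2.58], [-1.31, 4.45], [0.11, 2.69], [-2.54, 2.54]. Speed limits (rad/s): [2.39, 2.39, 3.01, 3.14, 3.14, 3.14].

## Interface

Orientations are given as a rotation vector (axis times angle).
In Python, from workcell import readout, imaging, close_job gives the robot as it stands.
- The arm moves only by the tool carry_out, never from a script. Its argument "rows" is a list of rows, each a list of 3 entries, a list of its own where there are three numbers: the shift along the tool's x, y, z in m, then the turn, a rotation vector about the tool's x, y, z in rad, then the closure, from 0 (fully open) to 1 (shut). In form: [[[dx, dy, dz], [wx, wy, wz], hand], ...]. A call has 1 to 12 rows; each row shifts and turns the commanded pose from where the row before left it, along the tool's axes as they then stand; what a row does not reach is not made up. A row lasts 1/12 s, in which the tool goes at most 41.7 mm and 7.16 degrees, less where a joint would pass 70% of its speed; a pose out of reach is approached as far as the arm can. A call with a gripper value outside its range is refused whole. The fingers move at their own pace and stop on an object; the grip force is fixed at half the most. Time passes only in rows, so rows that do not move let the fingers close. It gives the time, the measured TCP pose, the force and the opening at its end, in the units of the state.
- readout.get_obs(): the state, without advancing time (a new reading comes with each control period).
- imaging.get_image(name): name is "side" or "top"; returns the picture (480x640x3 uint8, red, green, blue); there is no depth.
- imaging.camera_params(name): a dict with "fx", "fy", "cx", "cy" (pixels), "rvec" (rotation vector, rad) and "tvec" (3), from world to camera coordinates, as OpenCV has them. Camera axes: x right, y down, z forward; pixel columns grow to the right and rows downward; lengths in mm; the calibration is good to about 2 mm. A picture is of the moment at which its call begins. camera_params takes no time and is no camera call.
- close_job(): hands the job in, once; it reports no verdict.
The state is a dict: "t": time; "qpos": joint angles; "qvel": joint speeds; "joint_torque": joint torques, N m; "ee_pos": TCP position; "orientation": TCP orientation; "ft_force": force on the tool from outside, world axes, zero at the start; "moment": the same for the moment, N m; "width": finger opening in mm.
Only numpy, scipy, OpenCV 4.12 (cv2) and the standard library are available. Lean on these libraries where they do the work, as an engineer would, in place of code of your own. Each camera call takes 0.05 s, during which the arm holds its last target.

## Task

Get the leak-test fixture ready: first push the flat cassette fully home against the two stop dowels at the back of the fixture. Then draw the sealing plate forward from under the lip of its blue parking tray, lift it by its handle and, keeping it level, lower it gently over the two guide pins until it lies flat on the cassette. Finally push the red clamp lever all the way down so that the clamp holds the plate, and leave the other things on the bench where they are.

Things in the scene. Friction and masses are not known exactly. Their poses are not given: they have to be found in the camera images.
- fixture: Fixed leak-test fixture: dark steel base 140 x 196 mm, 12 mm thick. Origin on the bench under the seat centre; x to its back, y left, z up. Two aluminium rails (x -62 to +45 mm, |y| 66 to 93, top at z = 30 mm) form a channel 133 mm wide, open to the front. A tab at the -y side carries a toggle clamp; open, its arm and lever stand up to 150 mm high outside y = -110 mm.
- stop_mid (a point): Point midway between the two upright steel stop dowels (10 mm thick, top at z = 28 mm) at the back of the channel; they stand at x = +39, y = +42 and -42 mm in the fixture's frame. Axes as the fixture.
- pin_left (a point): Tip centre of the guide pin at (x, y) = (-28, +80) mm in the fixture's frame: upright steel, 14 mm thick up to z = 63 mm, then a tapered nose with its tip at z = 74 mm.
- pin_right (a point): Tip centre of the like guide pin at (+28, -80) mm in the fixture's frame.
- cassette: Loose flat cassette, black tray with a raised pale cover, 68 mm (its x) x 128 mm (y) x 22 mm high, 0.14 to 0.28 kg, origin at the centre of its underside. Its black foot is 9 mm high. It lies in the channel on the base (underside at z = 12 mm), 20 to 42 mm short of home, axes nearly as the fixture's. Home: its long back side touches both dowels, its origin at x = 0 in the fixture's frame.
- seal_plate: Loose aluminium plate, 90 mm (x) x 184 mm (y) x 10 mm, 0.5 to 0.8 kg, origin at the centre of its underside. Through holes 17.5 mm wide at (-28, +80) and (+28, -80) mm take the guide pins (a half turn fits too). A barbed port 46 mm tall stands at (-26, +50) mm. Seated, its underside rests on the cassette at z = 34 mm, its origin over the fixture's origin, axes as the fixture's.
- plate_handle (a point): Centre of the plate's black bridge handle, 46 mm above the plate's underside: a flat-sided bar 12 mm (plate's x) by 14 mm (z) by 74 mm (y), on two posts at y = +31 and -31 mm over the plate's centre. Axes as the plate.
- park_tray: Fixed blue parking tray, 134 x 202 mm. Origin on the bench under the parked plate's centre; x to its closed back, y left. Floor top z = 6 mm, from x = -80 to +49 mm; side walls 16 mm high at |y| = 96 guide the plate. A lip over the back (z 19 to 23 mm) covers x = +22 to +54, with the plate's back edge (x = +45) under it: slide the plate 25 mm or more towards -x, then lift.
- toggle_lever (a joint): Red clamp lever: 0 = open (upright, leaning 22 deg outwards to -y), 1.10 rad = shut (lying outwards, 5 deg above level). Pushed outwards and down it swings the pressing arm in onto the plate. It takes about 6 N at the grip, 10 N at the very end, and stays where left. Hinge axis along the fixture's x through (0, -138, 54) mm in its frame.
- lever_grip (a point): Point on the axis of the lever's red grip, 80 mm from its hinge (the grip is 18 mm thick and ends 107 mm from the hinge).
- clamp_pad: Black rubber pad, 15 mm wide, on the sprung spindle of the clamp's pressing arm; origin on the arm's centre line, 20 mm above the pad's face. With the lever fully down it presses on the seated plate's top at (0, -48) mm in the fixture's frame with about 2.5 N.
- caliper: Bystander: vernier caliper, 200 mm long, lying flat.
- spacer_ring: Bystander: grey steel ring, 54 mm wide, 12 mm high.
- brass_valve: Bystander: brass valve, 118 mm long, lying.
Mind the look-alikes: they are no part of the job. There is more than one size of the seal_plate; the job needs the largest.

How it is judged (in metres and radians):
On the way, in this order (a step that is already met when the one before it is completed fails the run):
1. the cassette is home against both stop dowels (x of cassette in the frame of fixture above -0.003 m and angle between the x axis of cassette and the x axis of fixture, either way round below 0.04 rad), for 0.2 s.
2. the sealing plate has been slid forward from under the lip, still lying in the tray (x of seal_plate in the frame of park_tray below -0.022 m and height (world z) of seal_plate below 0.014 m and horizontal distance between seal_plate and park_tray below 0.09 m), for 0.05 s.
3. the sealing plate lies flat on the cassette, over both guide pins (horizontal distance between seal_plate and fixture below 0.005 m and angle between the x axis of seal_plate and the x axis of fixture, either way round below 0.05 rad and z of seal_plate in the frame of fixture below 0.037 m and angle between seal_plate's own z axis and vertical below 0.04 rad and value of joint toggle_lever below 0.5 rad), for 0.2 s.
4. the clamp lever is down and the clamp presses on the plate (value of joint toggle_lever above 1 rad and contact force between clamp_pad and seal_plate above 0.5 N), for 0.2 s.
At the end, for the whole second after the job is handed in: Cassette within 4 mm of home at the dowels and square; plate at rest on it over both pins (centre within 5 mm, underside under 37 mm above the bench, within 2.3 deg of level); lever past 1.0 rad with the pad pressing the plate by over 0.5 N (all of step 4 and x of cassette in the frame of fixture above -0.004 m and angle between the x axis of cassette and the x axis of fixture, either way round below 0.04 rad and horizontal distance between seal_plate and fixture below 0.005 m and angle between the x axis of seal_plate and the x axis of fixture, either way round below 0.05 rad and z of seal_plate in the frame of fixture below 0.037 m and angle between seal_plate's own z axis and vertical below 0.04 rad and linear speed of seal_plate below 0.02 m/s); the robot touches nothing.
It fails at once if the sealing plate is tilted by more than 12 deg (angle between seal_plate's own z axis and vertical above 0.21 rad).
It fails at once if the sealing plate is dropped onto the pins or the cassette (faster than 0.35 m/s there) (z of seal_plate in the frame of fixture below 0.07 m and horizontal distance between seal_plate and fixture below 0.03 m and linear speed of seal_plate above 0.35 m/s).
It fails at once if a bystander (caliper, ring, valve) is moved by more than 30 mm (distance of any of caliper, spacer_ring, brass_valve from where it was at the start of the episode above 0.03 m).
It also fails if it takes over 67 s, if anything falls off the work surface, if the arm or the gripper's body presses on something with over 40 N, if the wrist force passes 120 N, or if a joint passes its speed limit or range.

## Working session

There is one attempt and no reset: what is moved stays moved. The work goes in short steps, Python scripts to look and compute and a tool call to move; the robot and the scene stay as the last step left them, time stands still between calls to the robot, and variables do not carry over. Pictures are saved under pics/ and viewed, and the job is handed in when it is done.

Besides the shell and the picture viewer there is one more tool, called after "Emit:" as name([rows], argument=value, ...), one row to a line, values as JSON. carry_out: Moves the arm, as the interface text tells. Its arguments: {"type":"object","properties":{"rows":{"type":"array","items":{"type":"array"}}},"required":["rows"]}

```bash
ls; mkdir -p pics
python3 - <<'E'
from workcell import readout, imaging
import cv2
print(readout.get_obs())
for n in("side","top"):
    cv2.imwrite(f"pics/{n}0.png",imaging.get_image(n)[:,:,::-1]); print(imaging.camera_params(n))
E
```

```text
pics
{'t': 0.0, 'qpos': array([ 1.13498152e+00,  4.23843015e-01,  1.63067979e+00, -1.23672183e-05,
        1.08860807e+00, -1.89362768e-02]), 'qvel': array([ 0.0015485 ,  0.00074066,  0.00105682,  0.00041153, -0.00023511,
        0.00049   ]), 'joint_torque': array([-5.18126963e-04, -5.44626045e+01, -2.73659492e+01,  6.43709418e-02,
        2.27423193e-02, -1.05773036e-04]), 'ee_pos': array([252.7760106 , 570.99417847, 221.90435782]), 'orientation': array([-6.50021266e-01, -3.07326531e+00,  2.35765850e-03]), 'ft_force': array([-0.44006831, -0.6507646 ,  0.16015181]), 'moment': array([ 0.01260871, -0.0238169 , -0.04183333]), 'width': 88.03642192776948}
{'fx': 555.5329323496507, 'fy': 555.5329323496507, 'cx': 317.2466020071811, 'cy': 246.40549632135833, 'rvec': array([ 0.64240045, -2.27636895,  1.57369007]), 'tvec': array([ 560.62368048,  118.21033498, 1547.4467928 ])}
{'fx': 468.2129780771764, 'fy': 468.2129780771764, 'cx': 317.6805386114194, 'cy': 235.35732509369345, 'rvec': array([ 2.16312692, -2.1344172 ,  0.15477687]), 'tvec': array([ 264.82751354,  505.77214797, 1052.93121348])}
```

View pics/top0.png

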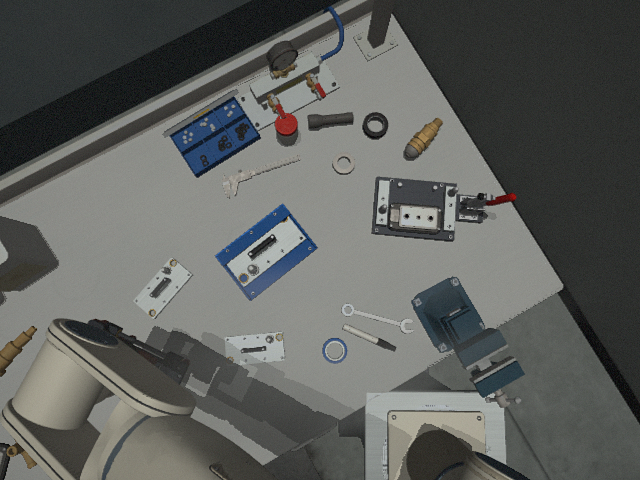

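View pics/side0.png

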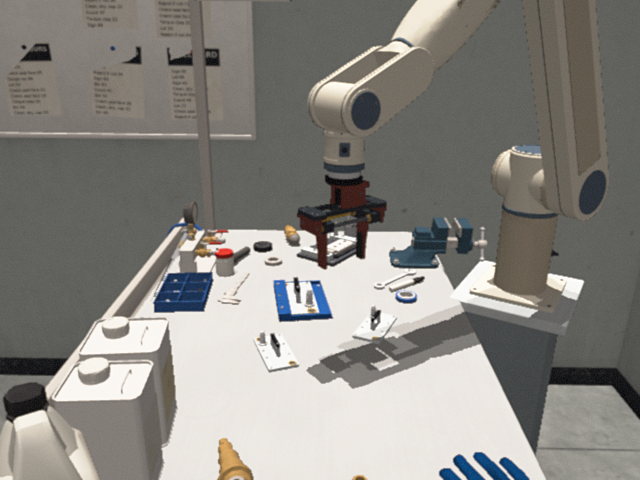

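```bash
cat > h.py <<'E'
import numpy as np, cv2
from workcell import readout, imaging
def P(n):
    c=imaging.camera_params(n); K=np.array([[c['fx'],0,c['cx']],[0,c['fy'],c['cy']],[0,0,1.]])
    return K,cv2.Rodrigues(c['rvec'])[0],c['tvec']
def unproj(n,uv,z):
    K,R,t=P(n); d=R.T@np.linalg.inv(K)@np.array([uv[0],uv[1],1.]); o=-R.T@t
    return o+d*(z-o[2])/d[2]
def proj(n,p):
    c=imaging.camera_params(n);K,R,t=P(n)
    return cv2.projectPoints(np.array(p,float).reshape(-1,3),c['rvec'],t,K,None)[0].reshape(-1,2)
def crop(img,x0,y0,w,h,s,fn):
    c=cv2.resize(img[y0:y0+h,x0:x0+w],None,fx=s,fy=s,interpolation=cv2.INTER_CUBIC)
    cv2.imwrite(fn,c)
def rot(): return cv2.Rodrigues(readout.get_obs()['orientation'])[0]
E
python3 - <<'E'
from h import *
t=cv2.imread('pics/top0.png'); 
crop(t,360,160,160,100,5,'pics/c1.png'); crop(t,200,190,130,120,5,'pics/c2.png')
for n in('top','side'):
    K,R,T=P(n); print(-R.T@T)
E
```

```text
[ 348.38059824  272.74862997 1113.03295617]
[-244.21440377 1494.31388419  655.93407555]
```

View pics/c1.png

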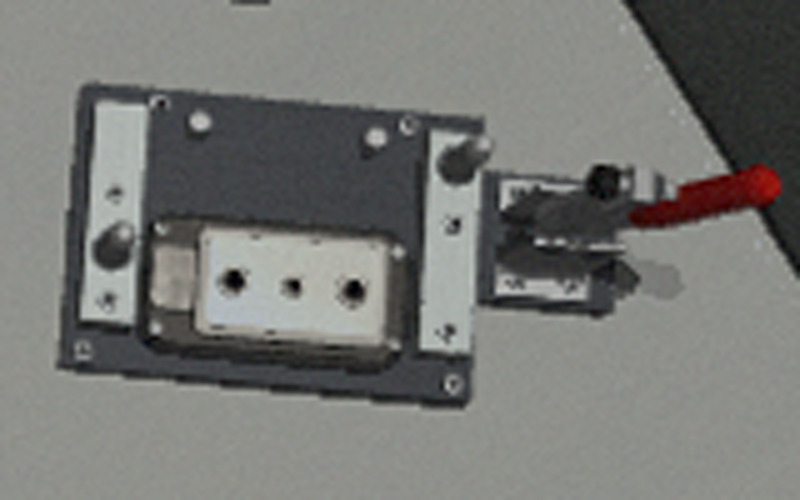

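View pics/c2.png

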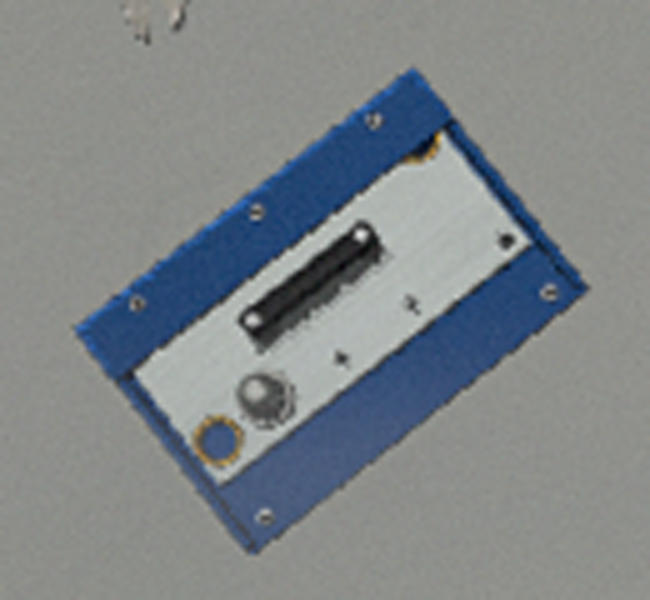

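```bash
cat > fit.py <<'E'
from h import *
from scipy.optimize import least_squares
def W(p,X):
    X=np.array(X,float); c,s=np.cos(p[2]),np.sin(p[2])
    return np.c_[p[0]+c*X[:,0]-s*X[:,1],p[1]+s*X[:,0]+c*X[:,1],X[:,2]]
def fit(n,X,uv,p0):
    f=lambda p:(proj(n,W(p,X))-uv).ravel()
    r=least_squares(f,p0); return r.x,f(r.x).reshape(-1,2)
E
python3 - <<'E'
from fit import *
o=np.array([360,160.])
X=[[39,42,28],[39,-42,28],[-28,80,74],[28,-80,74]]
uv=np.array([[200,122],[376,137],[125,228],[485,148]])/5+o-.4
p,r=fit('top',X,uv,[650,0,0]);print('fix',p,r)
for c in [(85,85),(483,120),(467,405),(58,368)]:
    w=unproj('top',np.array(c)/5+o-.4,12)[:2]-p[:2]; c_,s_=np.cos(p[2]),np.sin(p[2]); print('corner',w@np.array([[c_,-s_],[s_,c_]]))
# cassette foot corners z=21, cover top z=34 holes
for c in [(234,281),(291,287),(352,291)]:
    w=unproj('top',np.array(c)/5+o-.4,34)[:2]-p[:2]; print('hole',w@np.array([[c_,-s_],[s_,c_]]))
for c in [(155,225),(402,247),(140,345),(392,367)]:
    w=unproj('top',np.array(c)/5+o-.4,21)[:2]-p[:2]; print('cass',w@np.array([[c_,-s_],[s_,c_]]))
o=np.array([200,190.])
# handle ends top z=6+46+7=59 ; tray plate holes z=16
X=[[0,31,59],[0,-31,59],[-28,80,16]]
uv=np.array([[252,320],[362,234],[218,441]])/5+o-.4
q,r=fit('top',X,uv,[450,370,.5]);print('plate',q,r)
c_,s_=np.cos(q[2]),np.sin(q[2])
for c in [(413,68),(78,328)]:
    w=unproj('top',np.array(c)/5+o-.4,23)[:2]-q[:2]; print('tray',w@np.array([[c_,-s_],[s_,c_]]))
for c in [(588,288),(253,553)]:
    w=unproj('top',np.array(c)/5+o-.4,6)[:2]-q[:2]; print('tray',w@np.array([[c_,-s_],[s_,c_]]))
# overlay
t=cv2.imread('pics/top0.png');t=cv2.resize(t,None,fx=4,fy=4,interpolation=cv2.INTER_CUBIC)
def d(p,X,col):
    for u in proj('top',W(p,X)): cv2.circle(t,tuple(int(v) for v in (u+.5)*4),3,col,-1)
d(p,[[39,42,28],[39,-42,28],[-28,80,74],[28,-80,74],[-62,93,30],[45,93,30],[-62,66,30],[45,66,30],[-62,-93,30],[45,-93,30],[-62,-66,30],[45,-66,30]],(0,0,255))
a=np.deg2rad(22);d(p,[[0,-138-80*np.sin(a),54+80*np.cos(a)],[0,-138,54]],(0,255,255))
d(q,[[0,0,59],[45,92,16],[-45,92,16],[-45,-92,16],[-28,80,16],[28,-80,16],[-26,50,52]],(0,255,0))
cv2.imwrite('pics/o1.png',t[600:1000,1440:2140]);cv2.imwrite('pics/o2.png',t[760:1260,780:1340])
E
```

```text
fix [ 5.87411561e+02  3.95067398e+01 -9.36571361e-02] [[ 0.24796018 -0.33860037]
 [ 0.25349338  0.35758191]
 [-0.31509404  0.29016631]
 [-0.16288866 -0.31343819]]
corner [54.84566164 96.9186357 ]
corner [ 58.1811047  -95.87680537]
corner [-81.32858118 -97.34528527]
corner [-84.43506631  97.38052167]
hole [-38.05793885  21.32266402]
hole [-38.04324377  -5.47249609]
hole [-36.87832018 -34.04662148]
cass [-12.41295442  58.61662604]
cass [-10.44518583 -59.08697869]
cass [-70.7822999   60.76808696]
cass [-68.51638528 -58.42088181]
plate [474.97999576 399.7669023    0.6851985 ] [[ 0.11192097 -0.11032104]
 [-0.18254976  0.18755189]
 [ 0.07191734 -0.07584583]]
tray [ 54.08861073 -99.69911336]
tray [53.63526618 98.92490503]
tray [ -78.38923111 -100.55915958]
tray [-78.51568493  99.95511313]
```

View pics/o1.png

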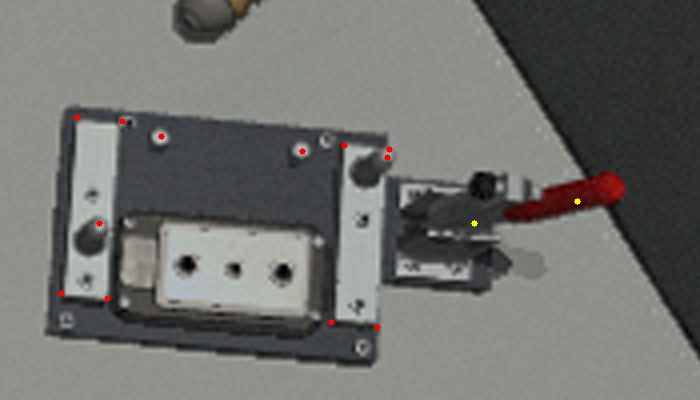

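View pics/o2.png

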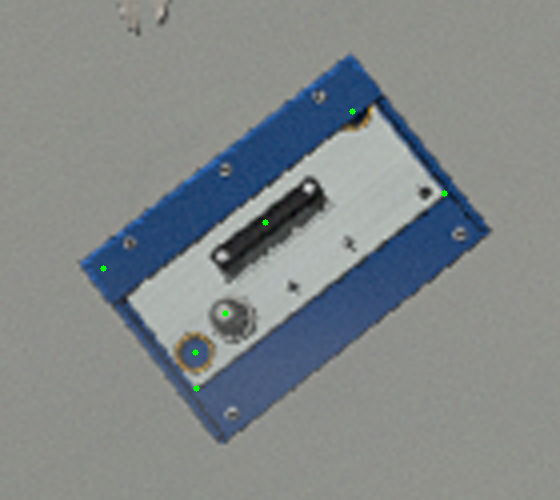

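Run:
```python
from h import *
t=cv2.imread('pics/top0.png'); t=cv2.convertScaleAbs(t,alpha=1.3)
crop(t,368,170,50,70,8,'pics/l.png'); crop(t,418,175,50,70,8,'pics/r.png')
a=cv2.imread('pics/l.png');b=cv2.imread('pics/r.png');cv2.imwrite('pics/lr.png',np.hstack([a,b]))
s=cv2.imread('pics/side0.png'); crop(s,285,215,90,60,8,'pics/s.png')
```

```text
(no output)
```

View pics/lr.png

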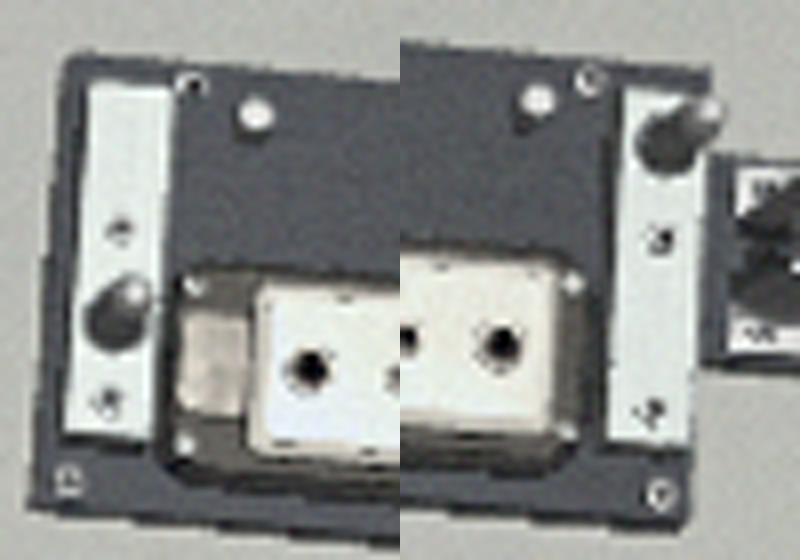

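View pics/s.png

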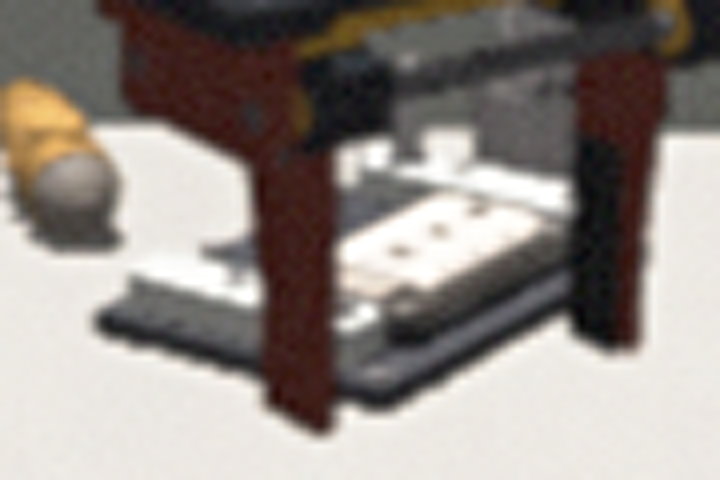

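Run:
```python
from fit import *
L=lambda *c:(np.array(c)+.5)/8+[368,170]-.5
R=lambda *c:(np.array(c)+.5)/8+[418,175]-.5
X=np.array([[39,42,28],[45,93,30],[45,66,30],[-62,93,30],[-62,66,30],[-28,80,74],[39,-42,28],[28,-80,74],[45,-66,30],[-62,-66,30],[-62,-93,30],
 [70,98,12],[-70,98,12],[70,-98,12],[-70,-98,12]],float)
uv=np.array([L(256,112),L(90,82),L(175,92),L(65,430),L(155,438),L(136,290),R(140,98),R(310,108),R(224,90),R(206,440),R(290,445),L(65,57),L(30,507),R(310,68),R(288,527)])
def f(p,sc=False):
    Y=X.copy();Y[11:,0]+=p[3]
    return (proj('top',W(p,Y))-uv)
for loss in('linear','soft_l1'):
    r=least_squares(lambda p:f(p).ravel(),[590,40,-.08,-14],loss=loss,f_scale=.3);print(r.x);
print(np.round(f(r.x),2))
```

```text
[ 5.87558675e+02  3.94557197e+01 -7.53845608e-02 -1.27672476e+01]
[ 5.87790276e+02  3.93902840e+01 -7.57034197e-02 -1.28555197e+01]
[[ 0.02  0.22]
 [-0.32 -0.56]
 [ 0.38 -0.82]
 [-0.41  0.15]
 [-0.18  0.16]
 [-0.06  0.16]
 [-0.24  0.05]
 [-0.01  0.03]
 [-0.3  -0.72]
 [-0.35 -0.13]
 [ 0.66  0.26]
 [ 0.12 -0.54]
 [ 0.3   0.21]
 [ 0.4   0.15]
 [ 0.38 -0.  ]]
```

```bash
cat >> fit.py <<'E'
FX=np.array([587.6,39.4,-.0755]); TR=np.array([475.,399.8,.6852])
def fw(p,x,y): return W(p,[[x,y,0]])[0,:2]
def go(x,y,z,a=None):
    """total tool-frame delta (m) to world TCP target; yaw of tool y -> a"""
    o=readout.get_obs(); R=cv2.Rodrigues(o['orientation'])[0]; e=o['ee_pos']
    d=R.T@(np.array([x,y,z])-e)/1000
    print('t',round(o['t'],2),'ee',e.round(1),'F',o['ft_force'].round(1),'w',round(o['width'],1))
    print('yaw_y',round(np.arctan2(R[1,1],R[0,1]),4),'R tool x',R[:,0].round(4),'tilt z',R[:,2].round(4))
    print('tool delta',d.round(4))
    if a is not None:
        da=(a-np.arctan2(R[1,1],R[0,1])+np.pi/2)%np.pi-np.pi/2
        # rotation about down axis
        print('wz',round(-da,4)); 
        c,s=np.cos(da),np.sin(da); Rn=np.array([[c,-s,0],[s,c,0],[0,0,1]])@R
        print('delta after turning',(Rn.T@(np.array([x,y,z])-e)/1000).round(4))
E
python3 - <<'E'
from fit import *
g=fw(FX,-95,0);print(g); go(*g,130,np.pi/2+FX[2])
print(unproj('top',(450,315),60))
E
```

```text
[492.87063328  46.56568777]
t 0.1 ee [252.8 571.  222. ] F [ 0.2 -0.3  0.9] w 87.7
yaw_y 1.1541 R tool x [-0.9144  0.4048 -0.    ] tilt z [-6.0e-04 -1.3e-03 -1.0e+00]
tool delta [-0.4318 -0.3823  0.0925]
wz -0.3412
delta after turning [-0.279  -0.5047  0.0927]
[324.11015611 -24.46295641  60.        ]
```

Emit:
carry_out([
  [[0, 0, 0], [0, 0, -0.1137], 0.2],
  [[0, 0, 0], [0, 0, -0.1137], 0.2],
  [[0, 0, 0], [0, 0, -0.1137], 0.2],
  [[-0.0155, -0.028, 0], [0, 0, 0], 0.2],
  [[-0.0155, -0.028, 0], [0, 0, 0], 0.2],
  [[-0.0155, -0.028, 0], [0, 0, 0], 0.2],
  [[-0.0155, -0.028, 0], [0, 0, 0], 0.2],
  [[-0.0155, -0.028, 0], [0, 0, 0], 0.2],
  [[-0.0155, -0.028, 0], [0, 0, 0], 0.2],
  [[-0.0155, -0.028, 0], [0, 0, 0], 0.2],
  [[-0.0155, -0.028, 0], [0, 0, 0], 0.2],
  [[-0.0155, -0.028, 0], [0, 0, 0], 0.2],
])

```text
t: 1.1
ee_pos: [373.2, 308.1, 222.5]
orientation: [-0.119, -3.139, 0.0]
ft_force: [0.5, 0.1, 0.4]
width: 69.9
```

Emit:
carry_out([
  [[-0.0155, -0.028, 0], [0, 0, 0], 0.2],
  [[-0.0155, -0.028, 0], [0, 0, 0], 0.2],
  [[-0.0155, -0.028, 0], [0, 0, 0], 0.2],
  [[-0.0155, -0.028, 0], [0, 0, 0], 0.2],
  [[-0.0155, -0.028, 0], [0, 0, 0], 0.2],
  [[-0.0155, -0.028, 0], [0, 0, 0], 0.2],
  [[-0.0155, -0.028, 0], [0, 0, 0], 0.2],
  [[-0.0155, -0.028, 0.02], [0, 0, 0], 0.2],
  [[-0.0155, -0.028, 0.02], [0, 0, 0], 0.2],
  [[0, 0, 0.02], [0, 0, 0], 0.2],
  [[0, 0, 0], [0, 0, 0], 0.2],
])

```text
t: 2.02
ee_pos: [491.1, 46.1, 159.4]
orientation: [-0.124, -3.133, 0.001]
ft_force: [-1.1, 0.0, -0.7]
width: 70.1
```

Run:
```python
from fit import *
g=fw(FX,-95,0); go(*g,19,np.pi/2+FX[2])
for n in('top','side'): cv2.imwrite(f'pics/{n}1.png',imaging.get_image(n)[:,:,::-1])
crop(cv2.imread('pics/top1.png'),360,150,160,110,5,'pics/c3.png')
```

```text
t 2.02 ee [491.1  46.1 159.4] F [-1.1  0.  -0.7] w 70.1
yaw_y 1.492 R tool x [-0.9969  0.0788  0.0061] tilt z [-6.1e-03 -4.0e-04 -1.0e+00]
tool delta [-0.0026  0.0007  0.1404]
wz -0.0033
delta after turning [-0.0026  0.0007  0.1404]
```

View pics/c3.png

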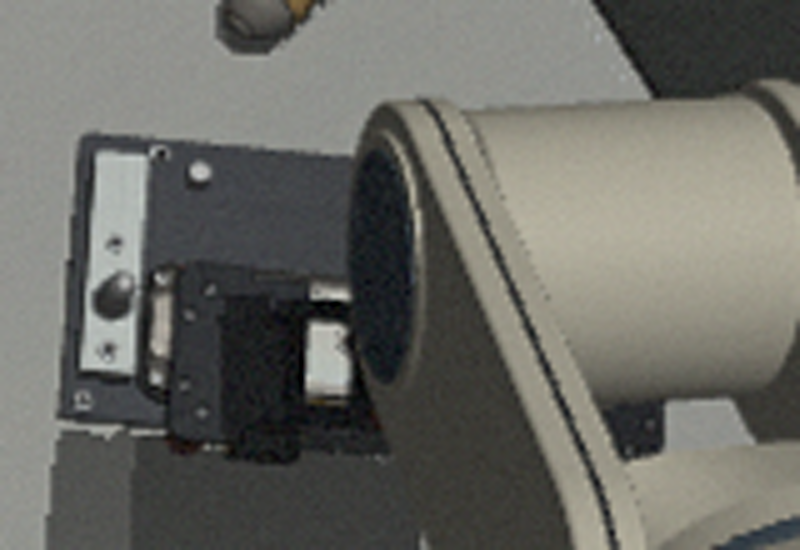

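View pics/side1.png

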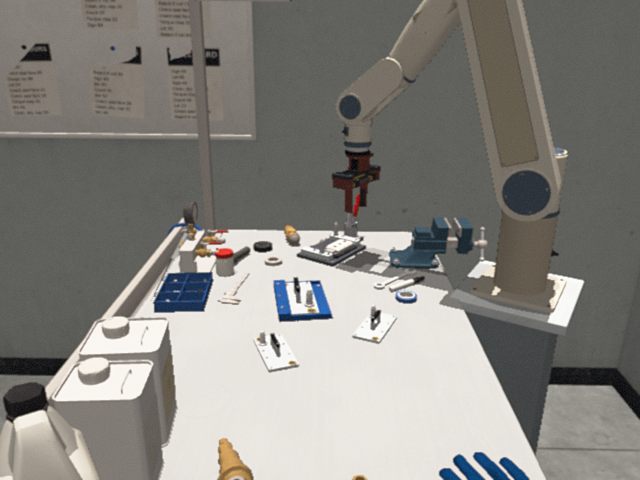

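Emit:
carry_out([
  [[0, 0, 0.028], [0, 0, 0], 0.2],
  [[0, 0, 0.028], [0, 0, 0], 0.2],
  [[0, 0, 0.028], [0, 0, 0], 0.2],
  [[0, 0, 0.028], [0, 0, 0], 0.2],
  [[0, 0, 0.015], [0, 0, 0], 0.2],
  [[0, 0, 0.008], [0, 0, 0], 0.2],
  [[0, 0, 0.005], [0, 0, -0.0033], 0.2],
  [[0, 0, 0], [0, 0, 0], 0.2],
  [[0, 0, 0], [0, 0, 0], 0.2],
])

```text
t: 2.87
ee_pos: [493.9, 48.3, 23.8]
orientation: [0.113, 3.138, 0.0]
ft_force: [0.2, -0.2, -0.2]
width: 69.9
```

Run:
```python
from fit import *
g=fw(FX,-44,0); go(*g,17,np.pi/2+FX[2])
```

```text
t 2.87 ee [493.9  48.3  23.8] F [ 0.2 -0.2 -0.2] w 69.9
yaw_y 1.4991 R tool x [-0.9974  0.0717 -0.0017] tilt z [ 1.7e-03  1.0e-04 -1.0e+00]
tool delta [-0.05   -0.002   0.0068]
wz 0.0038
delta after turning [-0.0501 -0.0018  0.0068]
```

Emit:
carry_out([
  [[0, -0.001, 0.0075], [0, 0, 0.0038], 0.2],
  [[-0.005, -0.001, 0], [0, 0, 0], 0.2],
  [[-0.005, 0, 0], [0, 0, 0], 0.2],
  [[-0.005, 0, 0], [0, 0, 0], 0.2],
  [[-0.005, 0, 0], [0, 0, 0], 0.2],
  [[-0.005, 0, 0], [0, 0, 0], 0.2],
  [[-0.005, 0, 0], [0, 0, 0], 0.2],
  [[-0.004, 0, 0], [0, 0, 0], 0.2],
  [[-0.003, 0, 0], [0, 0, 0], 0.2],
  [[-0.003, 0, 0], [0, 0, 0], 0.2],
  [[-0.002, 0, 0], [0, 0, 0], 0.2],
])

```text
t: 3.78
ee_pos: [535.2, 42.6, 15.1]
orientation: [0.12, 3.139, -0.0]
ft_force: [-1.4, 0.3, 1.1]
width: 70.3
```

Run:
```python
from fit import *
g=fw(FX,-44,0); go(*g,17,np.pi/2+FX[2])
```

```text
t 3.78 ee [535.2  42.6  15.1] F [-1.4  0.3  1.1] w 70.3
yaw_y 1.4946 R tool x [-9.971e-01  7.610e-02 -1.000e-04] tilt z [ 1.e-04 -0.e+00 -1.e+00]
tool delta [-0.0085  0.0008 -0.0019]
wz -0.0007
delta after turning [-0.0085  0.0008 -0.0019]
```

Pushing with friction only so far (−1.4 N); advance in small steps until the force rises.

Emit:
carry_out([
  [[-0.0015, 0, 0], [0, 0, 0], 0.2],
  [[-0.0015, 0, 0], [0, 0, 0], 0.2],
  [[-0.0015, 0, 0], [0, 0, 0], 0.2],
  [[-0.001, 0, 0], [0, 0, 0], 0.2],
  [[-0.001, 0, 0], [0, 0, 0], 0.2],
])

```text
t: 4.2
ee_pos: [541.5, 42.1, 15.2]
orientation: [0.12, 3.139, 0.0]
ft_force: [-1.2, -0.6, 0.1]
width: 70.6
```

Emit:
carry_out([
  [[-0.001, 0, 0], [0, 0, 0], 0.2],
  [[-0.001, 0, 0], [0, 0, 0], 0.2],
  [[-0.0005, 0, 0], [0, 0, 0], 0.2],
])

```text
t: 4.45
ee_pos: [542.6, 42.0, 15.0]
orientation: [-0.12, -3.137, 0.0]
ft_force: [-5.5, 1.0, 4.0]
width: 69.9
```

Emit:
carry_out([
  [[-0.0008, 0, 0], [0, 0, 0], 0.2],
  [[-0.0008, 0, 0], [0, 0, 0], 0.2],
  [[0, 0, 0], [0, 0, 0], 0.2],
  [[0, 0, 0], [0, 0, 0], 0.2],
])

```text
t: 4.78
ee_pos: [542.7, 42.0, 14.9]
orientation: [-0.12, -3.134, 0.0]
ft_force: [-8.3, 1.1, 6.7]
width: 70.0
```

Emit:
carry_out([
  [[0.005, 0, 0], [0, 0, 0], 0.2],
  [[0.01, 0, 0], [0, 0, 0], 0.2],
  [[0.015, 0, -0.01], [0, 0, 0], 0.2],
  [[0, 0, -0.025], [0, 0, 0], 0.2],
  [[0, 0, -0.035], [0, 0, 0], 0],
  [[0, 0, -0.035], [0, 0, 0], 0],
  [[0, 0, -0.035], [0, 0, 0], 0],
  [[0, 0, -0.02], [0, 0, 0], 0],
  [[0, 0.03, 0], [0, 0, 0], 0],
  [[0, 0.03, 0], [0, 0, 0], 0],
  [[0, 0.03, 0], [0, 0, 0], 0],
  [[0, 0.03, 0], [0, 0, 0], 0],
])

```text
t: 5.78
ee_pos: [524.7, 164.9, 175.7]
orientation: [0.121, 3.137, 0.001]
ft_force: [1.1, 0.1, 0.1]
width: 87.8
```

Run:
```python
from fit import *
go(475,399.8,160,TR[2])
for n in('top',): cv2.imwrite(f'pics/{n}2.png',imaging.get_image(n)[:,:,::-1])
crop(cv2.imread('pics/top2.png'),360,160,160,100,5,'pics/c4.png')
```

```text
t 5.78 ee [524.7 164.9 175.7] F [1.1 0.1 0.1] w 87.8
yaw_y 1.4939 R tool x [-0.997   0.0769 -0.002 ] tilt z [ 2.e-03  5.e-04 -1.e+00]
tool delta [0.0676 0.2303 0.0157]
wz 0.8087
delta after turning [0.2133 0.1101 0.0153]
```

View pics/c4.png

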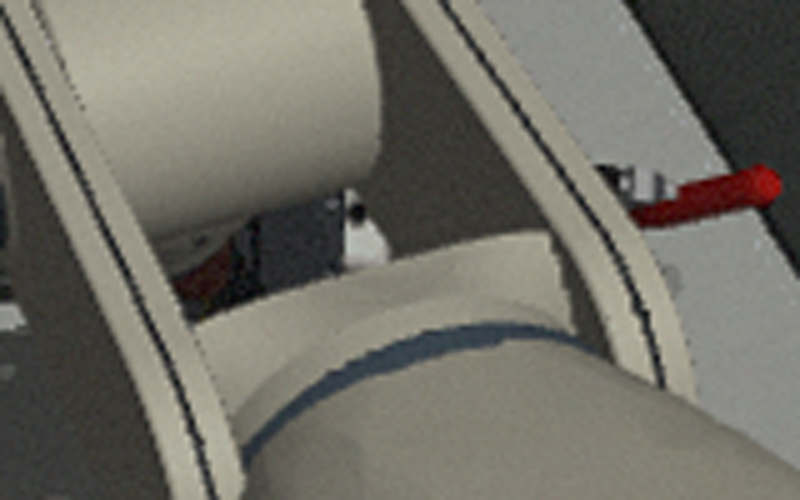

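Emit:
carry_out([
  [[0.0, 0.02, 0], [0, 0, 0.1155], 0],
  [[0, 0, 0], [0, 0, 0.1155], 0],
  [[0, 0, 0], [0, 0, 0.1155], 0],
  [[0, 0, 0], [0, 0, 0.1155], 0],
  [[0, 0, 0], [0, 0, 0.1155], 0],
  [[0, 0, 0], [0, 0, 0.1155], 0],
  [[0, 0, 0], [0, 0, 0.1155], 0],
  [[0.0267, 0.0138, 0], [0, 0, 0], 0],
  [[0.0267, 0.0138, 0], [0, 0, 0], 0],
  [[0.0267, 0.0138, 0], [0, 0, 0], 0],
  [[0.0267, 0.0138, 0], [0, 0, 0], 0],
  [[0.0267, 0.0138, 0], [0, 0, 0], 0],
])

```text
t: 6.83
ee_pos: [494.5, 331.8, 175.2]
orientation: [1.345, 2.838, 0.001]
ft_force: [-0.2, -0.6, 0.0]
width: 87.6
```

Emit:
carry_out([
  [[0.0267, 0.0138, 0], [0, 0, 0], 0],
  [[0.0267, 0.0138, 0], [0, 0, 0], 0],
  [[0.005, 0, 0], [0, 0, 0], 0],
  [[0, 0, 0], [0, 0, 0], 0],
])

```text
t: 7.17
ee_pos: [478.4, 394.7, 174.9]
orientation: [1.341, 2.841, 0.001]
ft_force: [0.8, -0.6, -0.5]
width: 88.1
```

Run:
```python
from fit import *
go(475,399.8,31,TR[2])
for n in('top','side'): cv2.imwrite(f'pics/{n}3.png',imaging.get_image(n)[:,:,::-1])
crop(cv2.imread('pics/top3.png'),360,160,160,100,5,'pics/c5.png')
crop(cv2.imread('pics/side3.png'),260,200,130,130,6,'pics/c6.png')
```

```text
t 7.17 ee [478.4 394.7 174.9] F [ 0.8 -0.6 -0.5] w 88.1
yaw_y 0.689 R tool x [-6.357e-01  7.719e-01 -1.000e-04] tilt z [ 4.e-04  3.e-04 -1.e+00]
tool delta [0.0061 0.0006 0.1439]
wz 0.0038
delta after turning [0.0061 0.0005 0.1439]
```

View pics/c5.png

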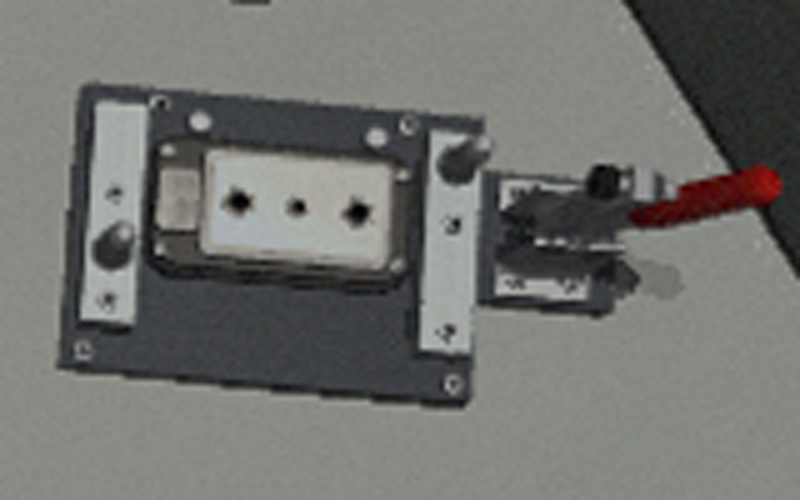

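View pics/c6.png

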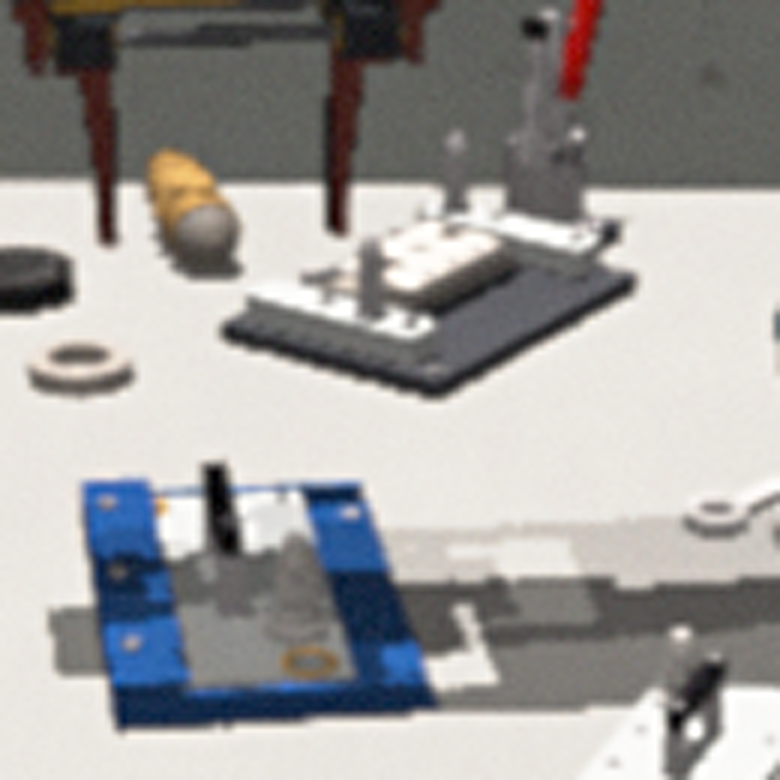

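View pics/top3.png

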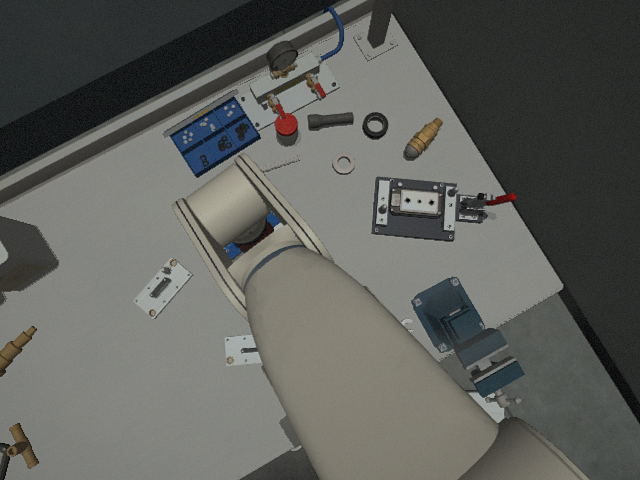

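Cassette is home (holes moved from crop rows 281–291 to 203–211, its back edge at the dowels). Plates: in tray (266,250), loose ones at (163,286) and (255,347). The one in the blue tray fits the 184 mm size, as crop c2 and the fit showed. Descending onto its handle.

Emit:
carry_out([
  [[0.006, 0, 0.025], [0, 0, 0.0038], 0],
  [[0, 0.0005, 0.03], [0, 0, 0], 0],
  [[0, 0, 0.03], [0, 0, 0], 0],
  [[0, 0, 0.02], [0, 0, 0], 0],
  [[0, 0, 0], [0, 0, 0], 0],
])

```text
t: 7.68
ee_pos: [473.9, 394.7, 66.0]
orientation: [-1.351, -2.833, 0.011]
ft_force: [-0.5, -0.4, 0.0]
width: 87.7
```

Run:
```python
from fit import *
go(475,399.8,32,TR[2])
for n in('side',): cv2.imwrite(f'pics/{n}4.png',imaging.get_image(n)[:,:,::-1])
crop(cv2.imread('pics/side4.png'),260,230,90,100,7,'pics/c7.png')
```

```text
t 7.68 ee [473.9 394.7  66. ] F [-0.5 -0.4  0. ] w 87.7
yaw_y 0.6806 R tool x [-6.293e-01  7.772e-01 -2.000e-04] tilt z [-0.0058 -0.0049 -1.    ]
tool delta [0.0033 0.0043 0.034 ]
wz -0.0046
delta after turning [0.0033 0.0043 0.034 ]
```

View pics/c7.png

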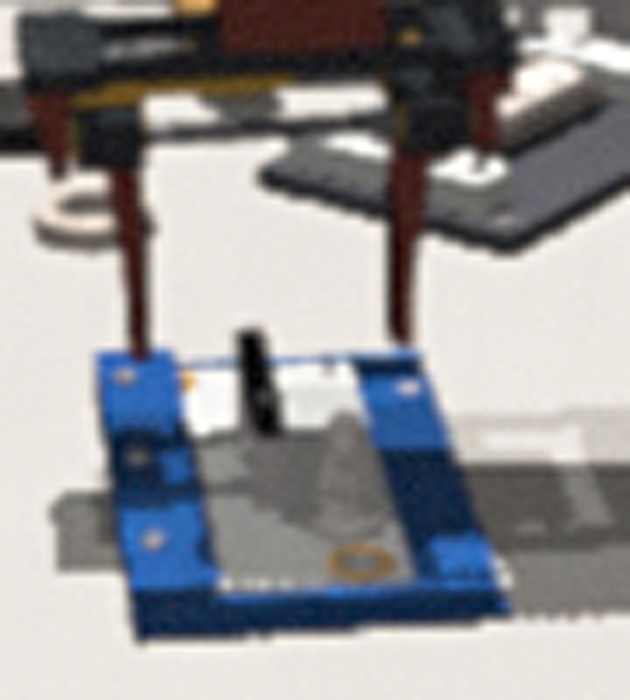

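Emit:
carry_out([
  [[0, 0, 0.015], [0, 0, 0], 0],
  [[0, 0, 0.01], [0, 0, 0], 0],
  [[0, 0, 0], [0, 0, 0], 0],
  [[0, 0, 0], [0, 0, 0], 0],
  [[0, 0, 0], [0, 0, 0], 0],
])

```text
t: 8.15
ee_pos: [476.5, 398.5, 46.3]
orientation: [1.35, 2.836, 0.002]
ft_force: [-0.3, 0.4, -0.3]
width: 87.8
```

Run:
```python
from fit import *
go(475,399.8,32,TR[2])
```

```text
t 8.15 ee [476.5 398.5  46.3] F [-0.3  0.4 -0.3] w 87.8
yaw_y 0.682 R tool x [-0.6304  0.7763 -0.    ] tilt z [ 1.e-03  8.e-04 -1.e+00]
tool delta [ 0.0019 -0.0004  0.0143]
wz -0.0032
delta after turning [ 0.0019 -0.0004  0.0143]
```

Emit:
carry_out([
  [[0.002, 0, 0.014], [0, 0, -0.003], 0],
  [[0, 0, 0], [0, 0, 0], 0],
  [[0, 0, 0], [0, 0, 0], 0.5],
  [[0, 0, 0], [0, 0, 0], 0.8],
  [[0, 0, 0], [0, 0, 0], 1],
  [[0, 0, 0], [0, 0, 0], 1],
  [[0, 0, 0], [0, 0, 0], 1],
  [[0, 0, 0], [0, 0, 0], 1],
  [[0, 0, 0], [0, 0, 0], 1],
])

```text
t: 8.9
ee_pos: [474.7, 399.9, 31.3]
orientation: [1.346, 2.839, 0.0]
ft_force: [0.3, 0.1, -0.2]
width: 44.6
```

Run:
```python
from fit import *
g=fw(TR,-28,0);go(*g,32,TR[2])
```

```text
t 8.9 ee [474.7 399.9  31.3] F [ 0.3  0.1 -0.2] w 44.6
yaw_y 0.6853 R tool x [-0.6329  0.7742  0.    ] tilt z [ 1.e-04  1.e-04 -1.e+00]
tool delta [-0.0003 -0.0278 -0.0007]
wz 0.0001
delta after turning [-0.0003 -0.0278 -0.0007]
```

Still closing; wait.

Emit:
carry_out([
  [[0, 0, 0], [0, 0, 0], 1],
  [[0, 0, 0], [0, 0, 0], 1],
  [[0, 0, 0], [0, 0, 0], 1],
  [[0, 0, 0], [0, 0, 0], 1],
  [[0, 0, 0], [0, 0, 0], 1],
  [[0, 0, 0], [0, 0, 0], 1],
  [[0, 0, 0], [0, 0, 0], 1],
  [[0, 0, 0], [0, 0, 0], 1],
])

```text
t: 9.57
ee_pos: [474.8, 400.0, 31.2]
orientation: [1.346, 2.838, 0.001]
ft_force: [0.6, 0.6, -0.9]
width: 11.8
```

Emit:
carry_out([
  [[0, -0.002, 0], [0, 0, 0], 1],
  [[0, -0.004, 0], [0, 0, 0], 1],
  [[0, -0.004, 0], [0, 0, 0], 1],
  [[0, -0.004, 0], [0, 0, 0], 1],
  [[0, -0.004, 0], [0, 0, 0], 1],
  [[0, -0.004, 0], [0, 0, 0], 1],
  [[0, -0.004, 0], [0, 0, 0], 1],
  [[0, -0.003, 0], [0, 0, 0], 1],
  [[0, 0, 0], [0, 0, 0], 1],
  [[0, 0, 0], [0, 0, 0], 1],
])

```text
t: 10.4
ee_pos: [451.4, 380.9, 31.2]
orientation: [-1.346, -2.838, 0.003]
ft_force: [-1.4, -2.6, 3.0]
width: 11.8
```

Run:
```python
from fit import *
g=fw(TR,-28,0);go(*g,32,TR[2])
for n in('side',): cv2.imwrite(f'pics/{n}5.png',imaging.get_image(n)[:,:,::-1])
crop(cv2.imread('pics/side5.png'),260,230,90,100,7,'pics/c8.png')
```

```text
t 10.4 ee [451.4 380.9  31.2] F [-1.4 -2.6  3. ] w 11.8
yaw_y 0.6853 R tool x [-0.6329  0.7742 -0.    ] tilt z [-0.0015 -0.0012 -1.    ]
tool delta [-0.0003  0.0023 -0.0008]
wz 0.0001
delta after turning [-0.0003  0.0023 -0.0008]
```

View pics/c8.png

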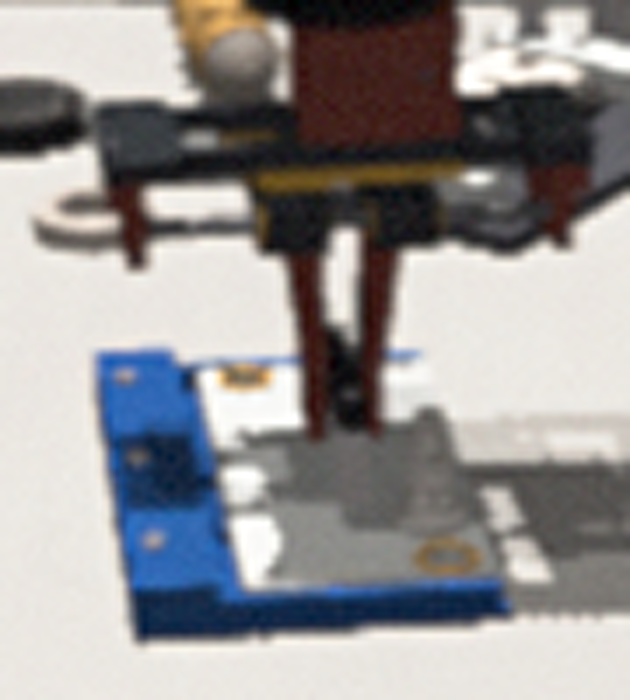

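Emit:
carry_out([
  [[0, 0, -0.004], [0, 0, 0], 1],
  [[0, 0, -0.008], [0, 0, 0], 1],
  [[0, 0, -0.014], [0, 0, 0], 1],
  [[0, 0, -0.018], [0, 0, 0], 1],
  [[0, 0, -0.018], [0, 0, 0], 1],
  [[0, 0, -0.018], [0, 0, 0], 1],
  [[0, 0, -0.014], [0, 0, 0], 1],
  [[0, 0, -0.01], [0, 0, 0], 1],
  [[0, 0, -0.006], [0, 0, 0], 1],
  [[0, 0, 0], [0, 0, 0], 1],
  [[0, 0, 0], [0, 0, 0], 1],
])

```text
t: 11.37
ee_pos: [451.9, 381.3, 140.8]
orientation: [-1.346, -2.838, 0.001]
ft_force: [0.8, -0.1, -7.5]
width: 12.2
```

Run:
```python
from fit import *
g=fw(FX,0,0);go(*g,140,FX[2])
for n in('side','top'): cv2.imwrite(f'pics/{n}6.png',imaging.get_image(n)[:,:,::-1])
crop(cv2.imread('pics/side6.png'),260,190,120,100,6,'pics/c9.png')
crop(cv2.imread('pics/top6.png'),180,180,160,120,5,'pics/c10.png')
```

```text
t 11.37 ee [451.9 381.3 140.8] F [ 0.8 -0.1 -7.5] w 12.2
yaw_y 0.6853 R tool x [-0.6329  0.7742  0.    ] tilt z [-5.e-04 -4.e-04 -1.e+00]
tool delta [-0.3506 -0.1113  0.0009]
wz 0.7608
delta after turning [-0.3307  0.1611  0.0007]
```

View pics/c9.png

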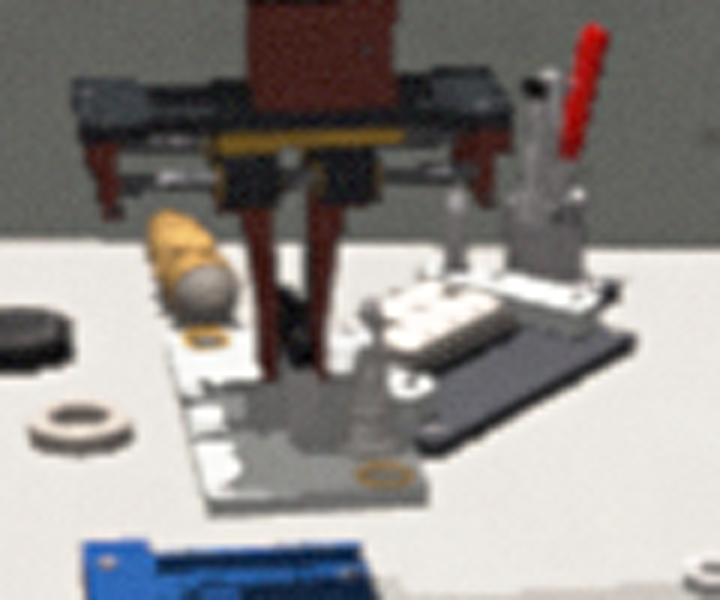

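View pics/c10.png

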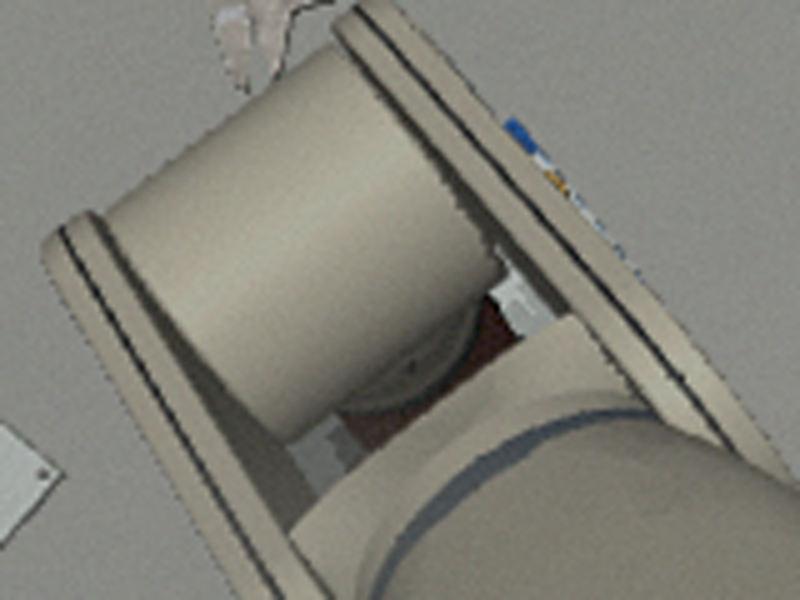

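```bash
cat >> fit.py <<'E'
def chk(img,n,box,s,fn,dz=25.2):
    o=readout.get_obs();R=cv2.Rodrigues(o['orientation'])[0];a=np.arctan2(R[1,1],R[0,1])
    e=o['ee_pos'];zb=e[2]-dz
    X=[[45,92,zb+10],[-45,92,zb+10],[45,-92,zb+10],[-45,-92,zb+10],[-45,92,zb],[45,92,zb],[-28,80,zb+10],[28,-80,zb+10],[-26,50,zb+56]]
    x0,y0,w,h=box
    crop(cv2.imread(img),x0,y0,w,h,s,fn);c=cv2.imread(fn)
    for u in proj(n,W([e[0],e[1],a],X)):
        cv2.circle(c,tuple(int(v) for v in (u+.5-[x0,y0])*s),2,(0,0,255),-1)
    for u in proj(n,W(FX,[[-28,80,74],[28,-80,74],[39,42,28],[-62,93,30],[-62,66,30],[45,93,30]])):
        cv2.circle(c,tuple(int(v) for v in (u+.5-[x0,y0])*s),2,(0,255,0),-1)
    cv2.imwrite(fn,c)
E
python3 - <<'E'
from fit import *
chk('pics/side6.png','side',(280,215,100,75),8,'pics/c11.png')
E
```

```text
(no output)
```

View pics/c11.png

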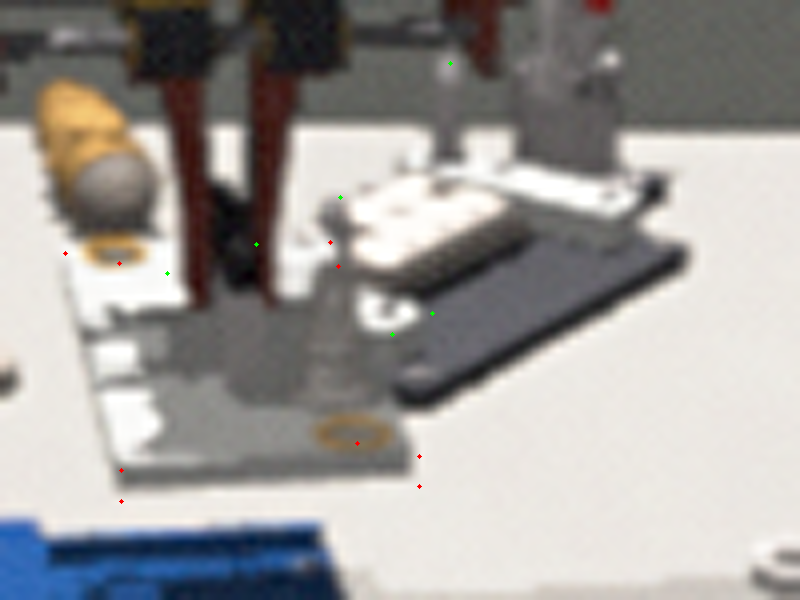

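Run:
```python
from fit import *
for k,(fn,box) in enumerate([('pics/side0.png',(268,265,75,65)),('pics/side3.png',(295,212,80,60))]):
    x0,y0,w,h=box;crop(cv2.imread(fn),x0,y0,w,h,10,'pics/x.png');c=cv2.imread('pics/x.png')
    for p,X,col in [(TR,[[-28,80,16],[0,31,59],[0,-31,59],[-45,92,16],[-45,-92,16],[54,101,23],[54,-101,23],[22,101,23],[22,-101,23],[-80,101,6]],(0,0,255)),(FX,[[-28,80,74],[28,-80,74],[-62,93,30],[-62,66,30],[45,93,30],[-62,-66,30],[-62,-93,30],[-83,98,12],[-83,-98,12],[57,98,12]],(0,160,0))]:
        for u in proj('side',W(p,X)): cv2.circle(c,tuple(int(v) for v in (u+.5-[x0,y0])*10),3,col,-1)
    cv2.imwrite(f'pics/y{k}.png',c)
```

```text
(no output)
```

View pics/y0.png

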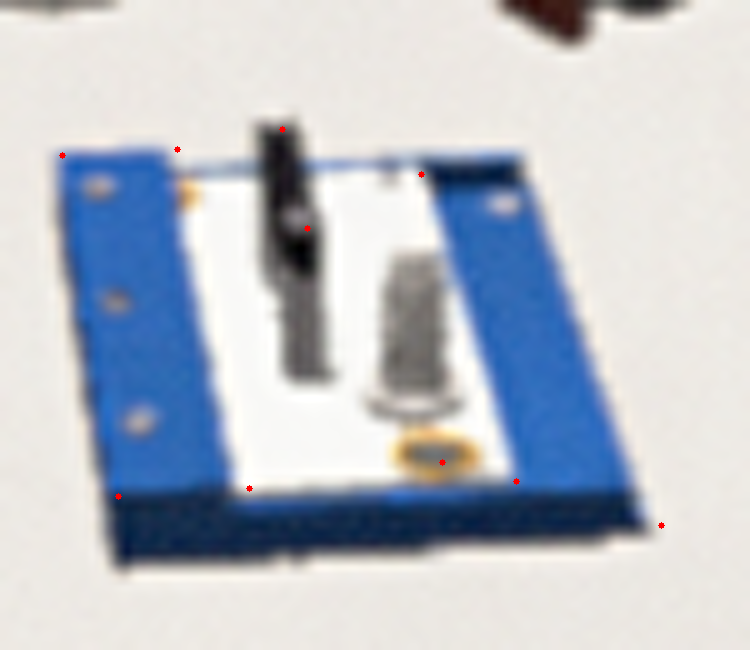

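View pics/y1.png

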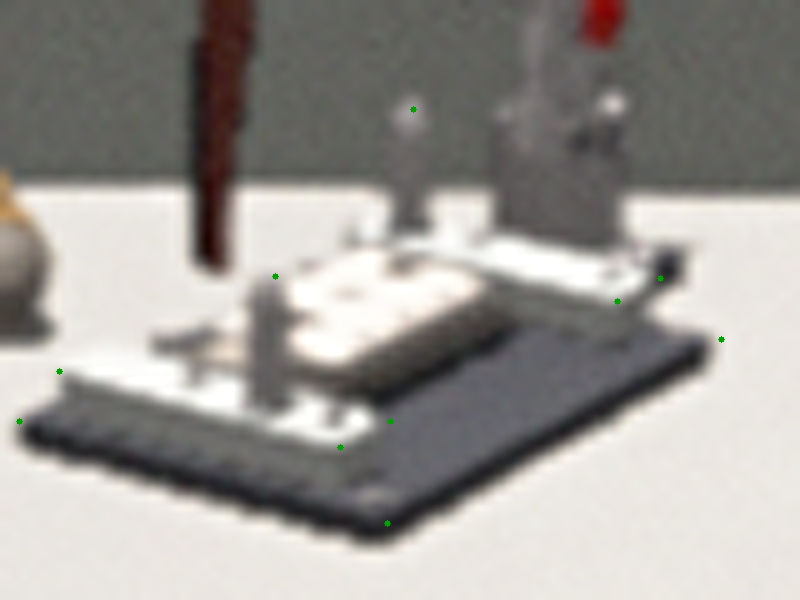

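Emit:
carry_out([
  [[0, 0, 0], [0, 0, 0.0507], 1],
  [[0, 0, 0], [0, 0, 0.1], 1],
  [[0, 0, 0], [0, 0, 0.11], 1],
  [[0, 0, 0], [0, 0, 0.12], 1],
  [[0, 0, 0], [0, 0, 0.12], 1],
  [[0, 0, 0], [0, 0, 0.12], 1],
  [[0, 0, 0], [0, 0, 0.09], 1],
  [[-0.008, 0.004, 0], [0, 0, 0.05], 1],
  [[-0.016, 0.008, 0], [0, 0, 0], 1],
  [[-0.024, 0.012, 0], [0, 0, 0], 1],
  [[-0.028, 0.014, 0], [0, 0, 0], 1],
  [[-0.028, 0.014, 0], [0, 0, 0], 1],
])

```text
t: 12.47
ee_pos: [496.2, 273.0, 140.1]
orientation: [-2.302, -2.137, 0.003]
ft_force: [0.5, 0.4, -5.7]
width: 11.7
```

Emit:
carry_out([
  [[-0.028, 0.014, 0], [0, 0, 0], 1],
  [[-0.028, 0.014, 0], [0, 0, 0], 1],
  [[-0.028, 0.014, 0], [0, 0, 0], 1],
  [[-0.028, 0.014, 0], [0, 0, 0], 1],
  [[-0.028, 0.014, 0], [0, 0, 0], 1],
  [[-0.025, 0.012, 0], [0, 0, 0], 1],
  [[-0.021, 0.009, 0], [0, 0, 0], 1],
  [[-0.016, 0.006, 0], [0, 0, 0], 1],
  [[-0.01, 0.004, 0], [0, 0, 0], 1],
  [[-0.006, 0.002, 0], [0, 0, 0], 1],
  [[0, 0, 0], [0, 0, 0], 1],
  [[0, 0, 0], [0, 0, 0], 1],
])

```text
t: 13.47
ee_pos: [582.4, 49.4, 140.8]
orientation: [-2.303, -2.135, 0.001]
ft_force: [-0.2, 1.5, -6.9]
width: 12.1
```

Run:
```python
from fit import *
g=fw(FX,0,0);go(*g,105,FX[2])
for n in('side','top'): cv2.imwrite(f'pics/{n}7.png',imaging.get_image(n)[:,:,::-1])
chk('pics/side7.png','side',(280,190,100,75),8,'pics/c12.png')
chk('pics/top7.png','top',(365,150,115,85),7,'pics/c13.png')
```

```text
t 13.47 ee [582.4  49.4 140.8] F [-0.2  1.5 -6.9] w 12.1
yaw_y -0.0756 R tool x [7.550e-02 9.971e-01 2.000e-04] tilt z [-1.e-03  3.e-04 -1.e+00]
tool delta [-0.0096  0.006   0.0358]
wz -0.0001
delta after turning [-0.0096  0.006   0.0358]
```

View pics/c12.png

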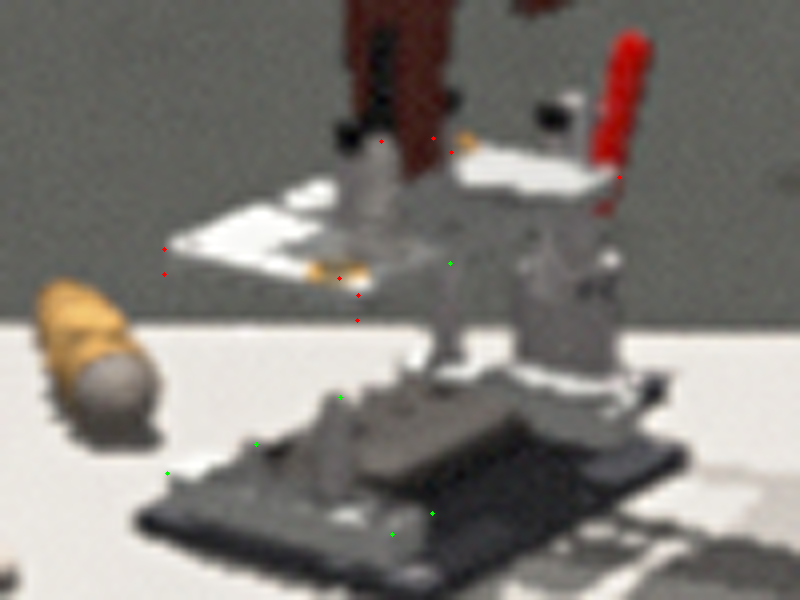

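View pics/c13.png

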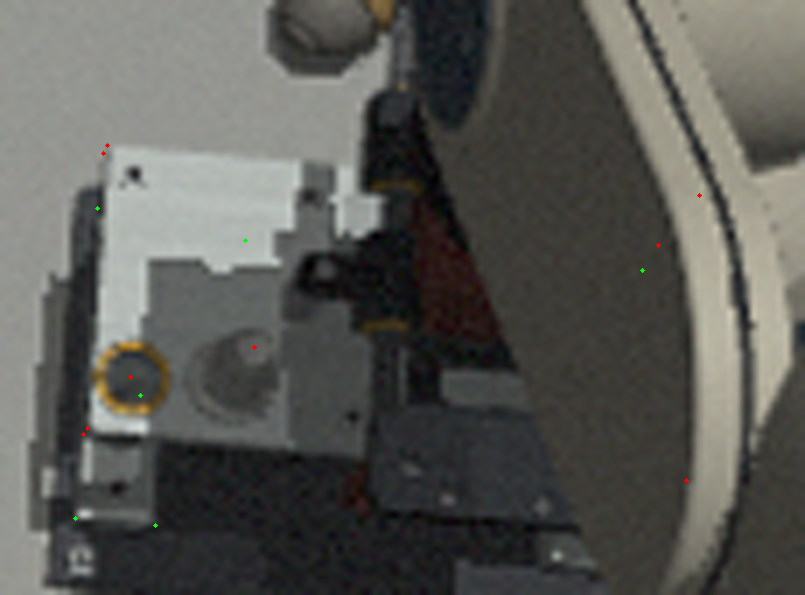

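Emit:
carry_out([
  [[-0.003, 0.002, 0.005], [0, 0, 0], 1],
  [[-0.003, 0.002, 0.009], [0, 0, 0], 1],
  [[-0.0026, 0.002, 0.009], [0, 0, 0], 1],
  [[0, 0, 0.006], [0, 0, 0], 1],
  [[0, 0, 0.002], [0, 0, 0], 1],
  [[0, 0, 0], [0, 0, 0], 1],
  [[0, 0, 0], [0, 0, 0], 1],
  [[0, 0, 0], [0, 0, 0], 1],
])

```text
t: 14.23
ee_pos: [588.5, 40.0, 110.4]
orientation: [2.303, 2.136, 0.001]
ft_force: [0.2, -0.1, -5.6]
width: 11.6
```

Run:
```python
from fit import *
g=fw(FX,0,0);go(*g,105,FX[2])
for n in('side','top'): cv2.imwrite(f'pics/{n}8.png',imaging.get_image(n)[:,:,::-1])
chk('pics/side8.png','side',(280,190,100,75),8,'pics/c14.png')
chk('pics/top8.png','top',(365,160,90,75),8,'pics/c15.png')
crop(cv2.imread('pics/top8.png'),370,190,40,40,14,'pics/c16.png')
```

```text
t 14.23 ee [588.5  40.  110.4] F [ 0.2 -0.1 -5.6] w 11.6
yaw_y -0.0754 R tool x [7.540e-02 9.972e-01 1.000e-04] tilt z [ 4.e-04  1.e-04 -1.e+00]
tool delta [-0.0007 -0.0008  0.0054]
wz 0.0001
delta after turning [-0.0007 -0.0008  0.0054]
```

View pics/c14.png

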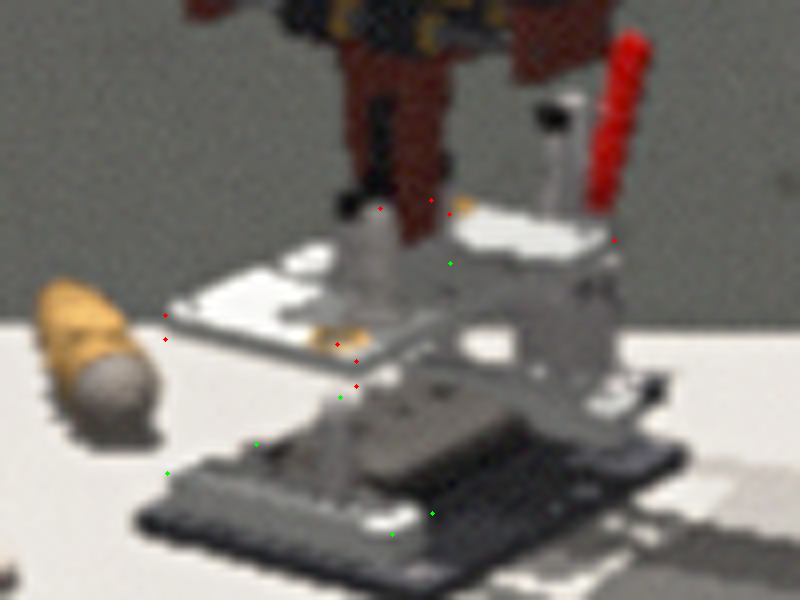

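View pics/c15.png

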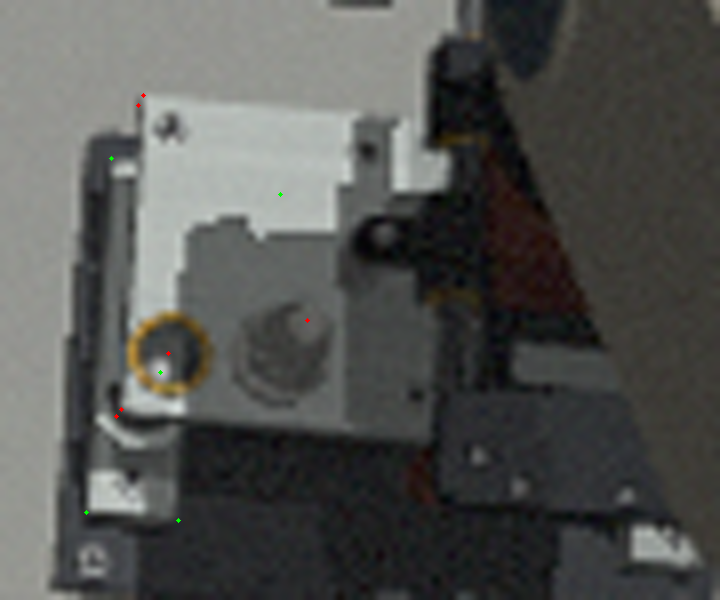

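View pics/c16.png

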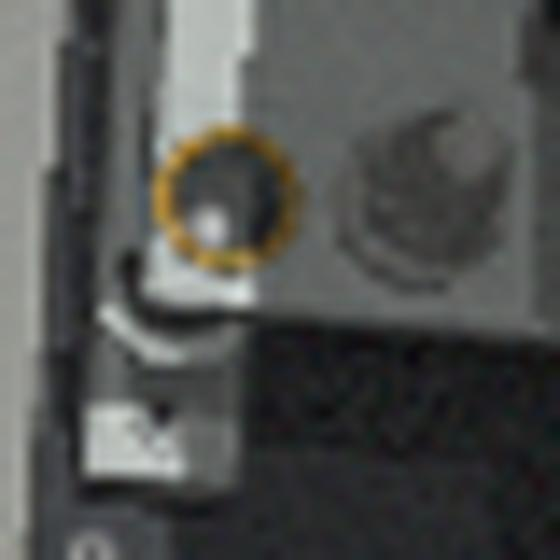

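Run:
```python
from fit import *
h=unproj('top',(370+226.5/14-.5,190+198.5/14-.5),95.2); 
p=unproj('top',(370+208.5/14-.5,190+225.5/14-.5),74)
print(h,p,fw(FX,-28,80), 'pred hole',W([588.5,40.0,-.0754],[[-28,80,0]]))
# earlier picture, pin tip
```

```text
[566.69498259 121.73399605  95.2       ] [566.74933782 121.5321832   74.        ] [565.71402898 121.28409047] pred hole [[566.60584068 121.88190147   0.        ]]
```

Emit:
carry_out([
  [[-0.0002, -0.0004, 0.003], [0, 0, 0], 1],
  [[0, 0, 0.004], [0, 0, 0], 1],
  [[0, 0, 0.004], [0, 0, 0], 1],
  [[0, 0, 0.003], [0, 0, 0], 1],
  [[0, 0, 0.002], [0, 0, 0], 1],
  [[0, 0, 0.002], [0, 0, 0], 1],
  [[0, 0, 0], [0, 0, 0], 1],
  [[0, 0, 0], [0, 0, 0], 1],
])

```text
t: 15.0
ee_pos: [587.8, 39.8, 92.0]
orientation: [-2.303, -2.136, 0.0]
ft_force: [-0.0, -0.8, -6.4]
width: 11.9
```

Run:
```python
from fit import *
g=fw(FX,0,0);go(*g,88,FX[2]); print(readout.get_obs()['moment'].round(2))
for n in('side','top'): cv2.imwrite(f'pics/{n}9.png',imaging.get_image(n)[:,:,::-1])
crop(cv2.imread('pics/top9.png'),370,190,40,40,14,'pics/c16.png')
crop(cv2.imread('pics/side9.png'),280,190,100,75,8,'pics/c17.png')
```

```text
t 15.0 ee [587.8  39.8  92. ] F [-0.  -0.8 -6.4] w 11.9
yaw_y -0.0754 R tool x [ 0.0753  0.9972 -0.    ] tilt z [-3.e-04 -0.e+00 -1.e+00]
tool delta [-0.0004 -0.0001  0.004 ]
wz 0.0001
delta after turning [-0.0004 -0.0001  0.004 ]
[-0.09  0.06  0.02]
```

View pics/c16.png

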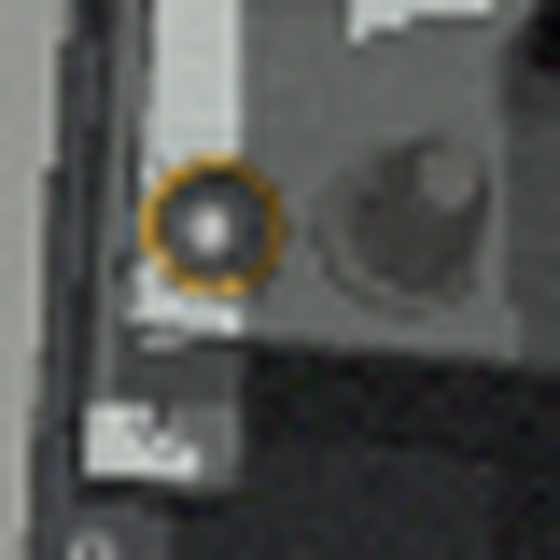

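View pics/c17.png

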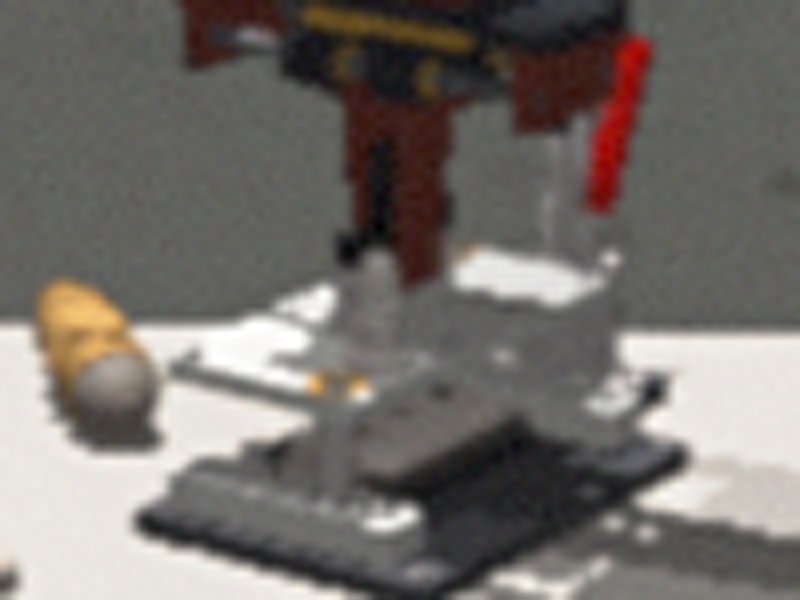

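Emit:
carry_out([
  [[0, 0, 0.003], [0, 0, 0], 1],
  [[0, 0, 0.003], [0, 0, 0], 1],
  [[0, 0, 0.003], [0, 0, 0], 1],
  [[0, 0, 0.003], [0, 0, 0], 1],
  [[0, 0, 0.002], [0, 0, 0], 1],
  [[0, 0, 0], [0, 0, 0], 1],
])

```text
t: 15.6
ee_pos: [587.3, 39.7, 77.5]
orientation: [-2.303, -2.136, 0.001]
ft_force: [-1.2, -0.7, -7.1]
width: 11.8
```

Emit:
carry_out([
  [[0, 0, 0.003], [0, 0, 0], 1],
  [[0, 0, 0.003], [0, 0, 0], 1],
  [[0, 0, 0.003], [0, 0, 0], 1],
  [[0, 0, 0.003], [0, 0, 0], 1],
  [[0, 0, 0.002], [0, 0, 0], 1],
  [[0, 0, 0.001], [0, 0, 0], 1],
  [[0, 0, 0], [0, 0, 0], 1],
])

```text
t: 16.18
ee_pos: [587.6, 39.8, 62.8]
orientation: [-2.303, -2.136, 0.001]
ft_force: [-0.5, -0.1, -5.7]
width: 11.9
```

Emit:
carry_out([
  [[0, 0, 0.0015], [0, 0, 0], 1],
  [[0, 0, 0.0015], [0, 0, 0], 1],
  [[0, 0, 0.001], [0, 0, 0], 1],
  [[0, 0, 0.0005], [0, 0, 0], 1],
  [[0, 0, 0], [0, 0, 0], 1],
  [[0, 0, 0], [0, 0, 0], 1],
])

```text
t: 16.68
ee_pos: [588.0, 39.8, 59.6]
orientation: [2.303, 2.136, 0.001]
ft_force: [-4.7, -0.8, 5.7]
width: 11.9
```

Emit:
carry_out([
  [[0, 0, 0], [0, 0, 0], 0.8],
  [[0, 0, 0], [0, 0, 0], 0.6],
  [[0, 0, 0], [0, 0, 0], 0.5],
  [[0, 0, 0], [0, 0, 0], 0.5],
  [[0, 0, 0], [0, 0, 0], 0.5],
  [[0, 0, 0], [0, 0, 0], 0.5],
  [[0, 0, 0], [0, 0, 0], 0.5],
])

```text
t: 17.27
ee_pos: [587.9, 39.8, 58.6]
orientation: [2.304, 2.136, 0.0]
ft_force: [0.4, 0.3, -0.2]
width: 43.9
```

Emit:
carry_out([
  [[0, 0, -0.01], [0, 0, 0], 0.5],
  [[0, 0, -0.02], [0, 0, 0], 0.5],
  [[0, 0, -0.03], [0, 0, 0], 0.5],
  [[0, 0, -0.035], [0, 0, 0], 0.5],
  [[0, 0, -0.035], [0, 0, 0], 0.5],
  [[0, 0, -0.035], [0, 0, 0], 0.5],
  [[0, 0, -0.02], [0, 0, 0], 0.5],
  [[0, 0, 0], [0, 0, 0], 1],
  [[0, 0, 0], [0, 0, 0], 1],
  [[0, 0, 0], [0, 0, 0], 1],
])

```text
t: 18.1
ee_pos: [587.0, 39.7, 242.9]
orientation: [-2.303, -2.136, 0.002]
ft_force: [0.4, -0.5, 0.3]
width: 26.9
```

Run:
```python
from fit import *
g=fw(FX,0,-110);go(*g,200,np.pi/2+FX[2])
for n in('side','top'): cv2.imwrite(f'pics/{n}10.png',imaging.get_image(n)[:,:,::-1])
crop(cv2.imread('pics/top10.png'),360,160,160,100,5,'pics/c18.png')
crop(cv2.imread('pics/side10.png'),280,170,100,95,6,'pics/c19.png')
```

```text
t 18.1 ee [587.   39.7 242.9] F [ 0.4 -0.5  0.3] w 26.9
yaw_y -0.0754 R tool x [ 7.530e-02  9.972e-01 -2.000e-04] tilt z [-1.4e-03 -1.0e-04 -1.0e+00]
tool delta [-0.1103  0.0007  0.0429]
wz -1.5707
delta after turning [-0.0006 -0.1102  0.0431]
```

View pics/c18.png

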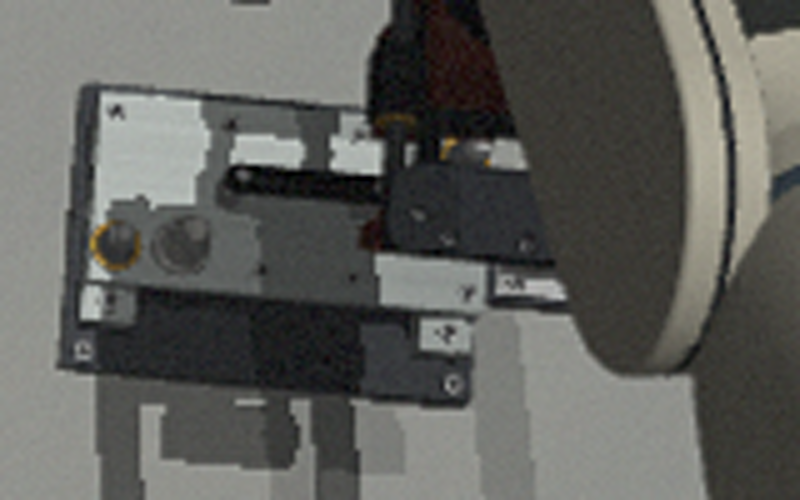

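View pics/c19.png

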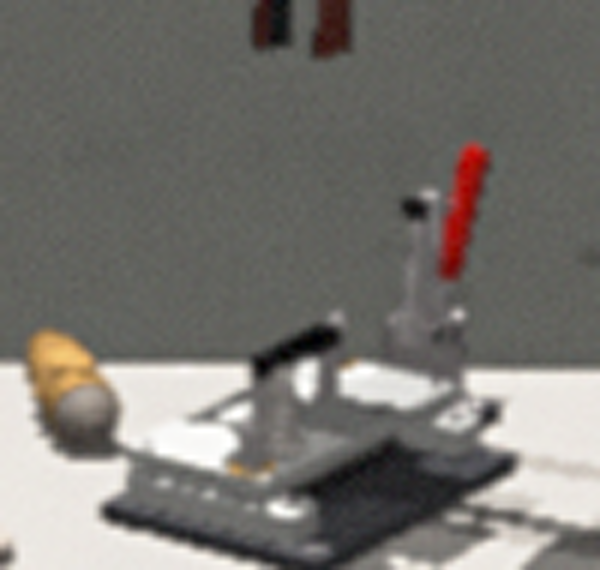

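Run:
```python
from fit import *
def plane(n,uv,xf=0):
    K,R,t=P(n); d=R.T@np.linalg.inv(K)@np.array([uv[0],uv[1],1.]); o=-R.T@t
    c,s=np.cos(FX[2]),np.sin(FX[2])
    tl=lambda v:np.array([c*v[0]+s*v[1],-s*v[0]+c*v[1]])
    a=tl(o[:2]-FX[:2]);b=tl(d[:2]); k=(xf-a[0])/b[0]
    return (a[1]+k*b[1],o[2]+k*d[2])
for nm,u in dict(pad=(415,205),padtop=(432,188),levtip=(476,148),levbot=(450,277)).items():
    print(nm,plane('side',np.array(u)/6+[280,170]-.4), end=' ')
print()
for nm,u in dict(pad=(605,180),levtip=(770,185),levbot=(637,217),armend=(650,185)).items():
    for z in(90,120,150):
        w=unproj('top',np.array(u)/5+[360,160]-.4,z)[:2]-FX[:2];c,s=np.cos(FX[2]),np.sin(FX[2]);print(nm,z,round(c*w[0]+s*w[1],1),round(-s*w[0]+c*w[1],1))
for th in (22,30,40,50,60,70,78,85):
    a=np.deg2rad(th);y=-138-85*np.sin(a)+9*np.cos(a)+10;z=54+85*np.cos(a)+9*np.sin(a);print(th,round(y,1),round(z,1),fw(FX,0,y).round(1))
```

```text
pad (np.float64(-112.64085964288006), np.float64(136.02835851263603)) padtop (np.float64(-129.85981979627172), np.float64(141.77222091648798)) levtip (np.float64(-175.56120686584086), np.float64(154.60473048926372)) levbot (np.float64(-152.09427448467432), np.float64(84.41371706159873)) 
pad 90 11.4 -130.5
pad 120 3.6 -120.3
pad 150 -4.3 -110.2
levtip 90 15.7 -204.1
levtip 120 7.8 -191.8
levtip 150 -0.2 -179.6
levbot 90 -4.2 -145.4
levbot 120 -11.6 -134.8
levbot 150 -19.0 -124.2
armend 90 11.0 -150.6
armend 120 3.1 -139.9
armend 150 -4.7 -129.2
22 -151.5 136.2 [ 576.2 -111.7]
30 -162.7 132.1 [ 575.3 -122.8]
40 -175.7 124.9 [ 574.3 -135.8]
50 -187.3 115.5 [ 573.5 -147.4]
60 -197.1 104.3 [ 572.7 -157.2]
70 -204.8 91.5 [ 572.2 -164.8]
78 -209.3 80.5 [ 571.8 -169.3]
85 -211.9 70.4 [ 571.6 -171.9]
```

Emit:
carry_out([
  [[-0.015, 0, 0], [0, 0, 0], 1],
  [[-0.03, 0, 0], [0, 0, 0], 1],
  [[-0.03, 0, 0], [0, 0, 0], 1],
  [[-0.03, 0, 0], [0, 0, 0], 1],
  [[-0.03, 0, 0.01], [0, 0, 0], 1],
  [[-0.013, 0, 0.02], [0, 0, 0], 1],
  [[0, 0, 0.02], [0, 0, 0], 1],
  [[0, 0, 0], [0, 0, 0], 1],
  [[0, 0, 0], [0, 0, 0], 1],
  [[0, 0, 0], [0, 0, 0], 1],
])

```text
t: 19.03
ee_pos: [576.8, -107.4, 193.6]
orientation: [-2.303, -2.136, 0.001]
ft_force: [-0.4, -0.2, -0.2]
width: 1.0
```

Run:
```python
from fit import *
g=fw(FX,0,-149);go(*g,144,FX[2])
for n in('side','top'): cv2.imwrite(f'pics/{n}11.png',imaging.get_image(n)[:,:,::-1])
crop(cv2.imread('pics/side11.png'),290,130,110,110,6,'pics/c20.png')
crop(cv2.imread('pics/top11.png'),360,150,160,110,5,'pics/c21.png')
L=None
for th in (22,29,36,43,50,57,64,71,78,85,87):
    a=np.deg2rad(th);q=np.array([-138-92*np.sin(a)+9*np.cos(a)+10,54+92*np.cos(a)+9*np.sin(a)]);print(th,q.round(1),None if L is None else (q-L).round(1));L=q
```

```text
t 19.03 ee [ 576.8 -107.4  193.6] F [-0.4 -0.2 -0.2] w 1.0
yaw_y -0.075 R tool x [7.490e-02 9.972e-01 2.000e-04] tilt z [-7.e-04  2.e-04 -1.e+00]
tool delta [-0.0018 -0.0002  0.0496]
wz 0.0005
delta after turning [-0.0018 -0.0002  0.0496]
22 [-154.1  142.7] None
29 [-164.7  138.8] [-10.6  -3.8]
36 [-174.8  133.7] [-10.1  -5.1]
43 [-184.2  127.4] [-9.4 -6.3]
50 [-192.7  120. ] [-8.5 -7.4]
57 [-200.3  111.7] [-7.6 -8.4]
64 [-206.7  102.4] [-6.5 -9.2]
71 [-212.1   92.5] [ -5.3 -10. ]
78 [-216.1   81.9] [ -4.1 -10.5]
85 [-218.9   71. ] [ -2.7 -10.9]
87 [-219.4   67.8] [-0.5 -3.2]
```

View pics/c20.png

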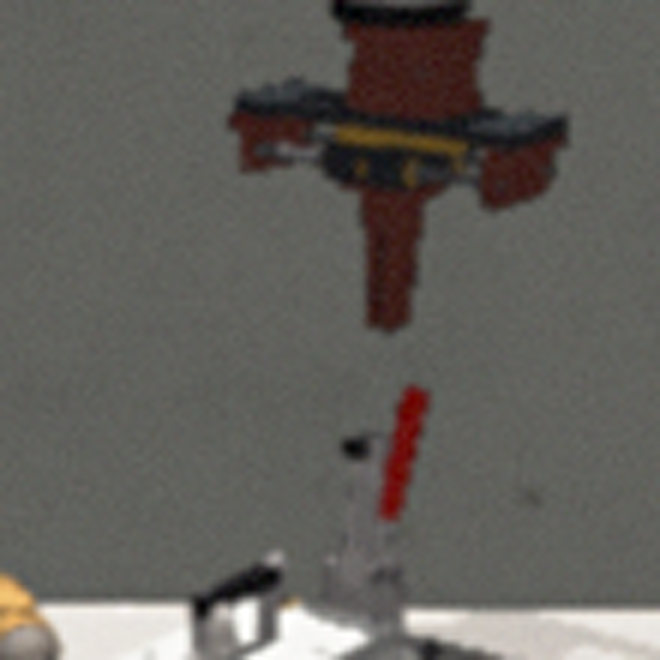

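View pics/c21.png

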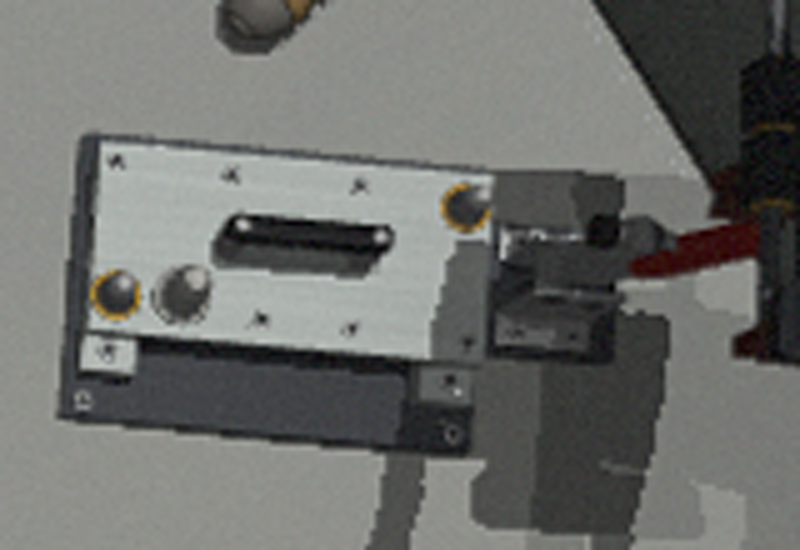

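Both pins (115,292) and (470,205) stand through the plate holes; plate square. Now down beside the lever.

Emit:
carry_out([
  [[-0.001, 0, 0.012], [0, 0, 0], 1],
  [[0, 0, 0.015], [0, 0, 0], 1],
  [[0, 0, 0.013], [0, 0, 0], 1],
  [[0, 0, 0.008], [0, 0, 0], 1],
  [[0, 0, 0.002], [0, 0, 0], 1],
  [[0, 0, 0], [0, 0, 0], 1],
])

```text
t: 19.63
ee_pos: [576.3, -108.6, 143.1]
orientation: [-2.303, -2.136, 0.001]
ft_force: [-1.1, 0.4, 0.1]
width: 0.6
```

Run:
```python
from fit import *
g=fw(FX,0,-154.1);go(*g,142.7,FX[2])
for n in('side',): cv2.imwrite(f'pics/{n}12.png',imaging.get_image(n)[:,:,::-1])
crop(cv2.imread('pics/side12.png'),310,160,80,80,8,'pics/c22.png')
```

```text
t 19.63 ee [ 576.3 -108.6  143.1] F [-1.1  0.4  0.1] w 0.6
yaw_y -0.0751 R tool x [7.500e-02 9.972e-01 1.000e-04] tilt z [-1.e-03  2.e-04 -1.e+00]
tool delta [-0.0057  0.0001  0.0004]
wz 0.0004
delta after turning [-0.0057  0.0001  0.0004]
```

View pics/c22.png

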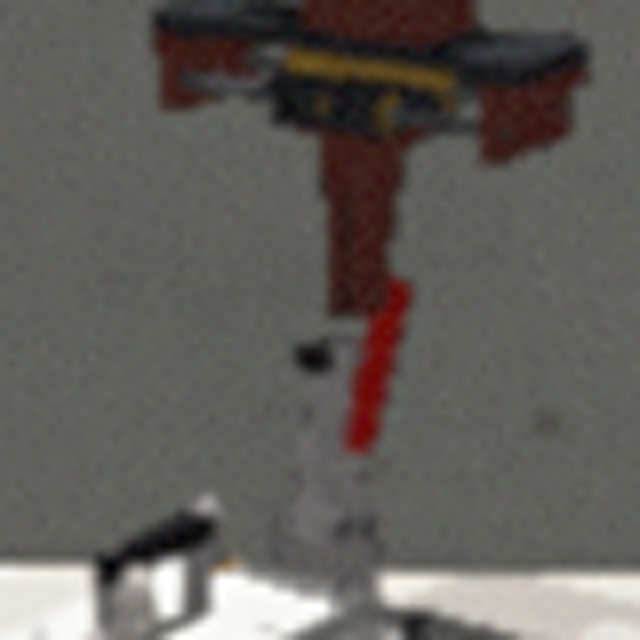

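Emit:
carry_out([
  [[-0.003, 0, 0], [0, 0, 0], 1],
  [[-0.003, 0, 0.0003], [0, 0, 0], 1],
  [[-0.0053, 0, 0.0019], [0, 0, 0], 1],
  [[-0.0053, 0, 0.0019], [0, 0, 0], 1],
  [[-0.005, 0, 0.0025], [0, 0, 0], 1],
  [[-0.005, 0, 0.0026], [0, 0, 0], 1],
  [[-0.0047, 0, 0.0031], [0, 0, 0], 1],
  [[-0.0047, 0, 0.0032], [0, 0, 0], 1],
  [[-0.0043, 0, 0.0037], [0, 0, 0], 1],
  [[-0.0042, 0, 0.0037], [0, 0, 0], 1],
  [[0, 0, 0], [0, 0, 0], 1],
])

```text
t: 20.6
ee_pos: [572.8, -154.2, 119.9]
orientation: [-2.304, -2.135, 0.001]
ft_force: [1.2, -0.5, 0.8]
width: 0.3
```

Run:
```python
from fit import *
g=fw(FX,0,-192.7);go(*g,120,FX[2])
for n in('side',): cv2.imwrite(f'pics/{n}13.png',imaging.get_image(n)[:,:,::-1])
crop(cv2.imread('pics/side13.png'),310,160,80,80,8,'pics/c23.png')
```

```text
t 20.6 ee [ 572.8 -154.2  119.9] F [ 1.2 -0.5  0.8] w 0.3
yaw_y -0.0758 R tool x [ 7.570e-02  9.971e-01 -4.000e-04] tilt z [-9.e-04 -4.e-04 -1.e+00]
tool delta [ 0.0014  0.0001 -0.0001]
wz -0.0003
delta after turning [ 0.0014  0.0001 -0.0001]
```

View pics/c23.png

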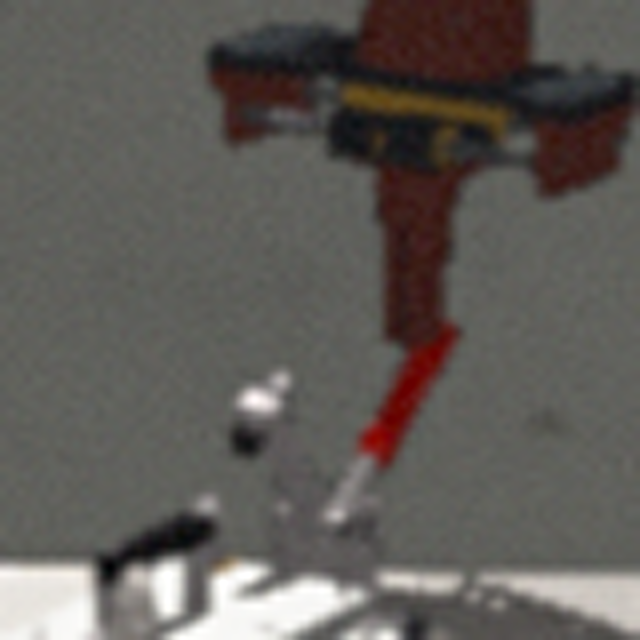

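Lever follows; arm swings in. Continue the arc.

Emit:
carry_out([
  [[-0.003, 0, 0.0042], [0, 0, 0], 1],
  [[-0.0035, 0, 0.0042], [0, 0, 0], 1],
  [[-0.0032, 0, 0.0046], [0, 0, 0], 1],
  [[-0.0032, 0, 0.0046], [0, 0, 0], 1],
  [[-0.0027, 0, 0.005], [0, 0, 0], 1],
  [[-0.0026, 0, 0.005], [0, 0, 0], 1],
  [[-0.002, 0, 0.0052], [0, 0, 0], 1],
  [[-0.002, 0, 0.0053], [0, 0, 0], 1],
  [[-0.0014, 0, 0.0054], [0, 0, 0], 1],
  [[-0.0013, 0, 0.0055], [0, 0, 0], 1],
  [[0, 0, 0], [0, 0, 0], 1],
])

```text
t: 21.57
ee_pos: [571.2, -178.4, 70.7]
orientation: [-2.304, -2.136, 0.001]
ft_force: [0.9, -1.0, 1.0]
width: 0.4
```

Run:
```python
from fit import *
g=fw(FX,0,-219);go(*g,68,FX[2])
for n in('side',): cv2.imwrite(f'pics/{n}14.png',imaging.get_image(n)[:,:,::-1])
crop(cv2.imread('pics/side14.png'),310,160,80,80,8,'pics/c24.png')
```

```text
t 21.57 ee [ 571.2 -178.4   70.7] F [ 0.9 -1.   1. ] w 0.4
yaw_y -0.0755 R tool x [ 7.540e-02  9.972e-01 -2.000e-04] tilt z [-3.e-04 -2.e-04 -1.e+00]
tool delta [-0.0006 -0.0001  0.0027]
wz 0.0
delta after turning [-0.0006 -0.0001  0.0027]
```

View pics/c24.png

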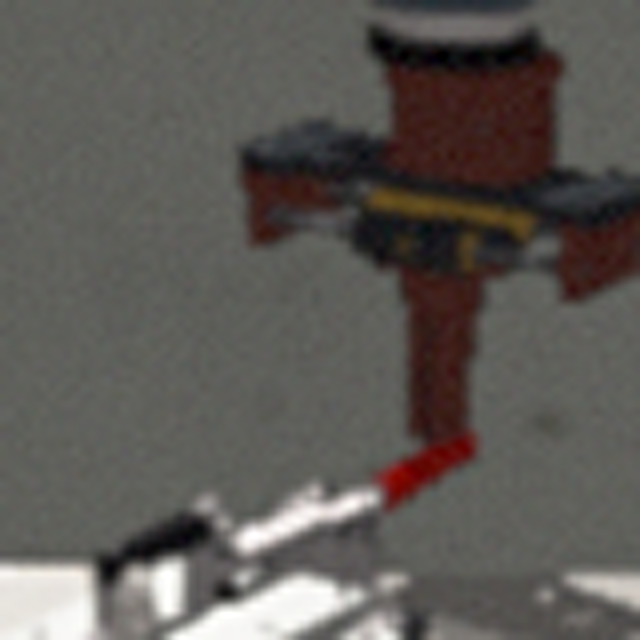

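Emit:
carry_out([
  [[0, 0, 0.0015], [0, 0, 0], 1],
  [[0, 0, 0.0015], [0, 0, 0], 1],
  [[0, 0, 0.001], [0, 0, 0], 1],
  [[0, 0, 0], [0, 0, 0], 1],
])

```text
t: 21.95
ee_pos: [571.5, -178.0, 69.4]
orientation: [2.303, 2.136, -0.0]
ft_force: [-6.7, 0.6, 20.9]
width: 0.3
```

Emit:
carry_out([
  [[0, 0, 0], [0, 0, 0], 1],
  [[0, 0, 0], [0, 0, 0], 1],
  [[0, 0, -0.005], [0, 0, 0], 1],
  [[0, 0, -0.015], [0, 0, 0], 1],
  [[0, 0, -0.03], [0, 0, 0], 1],
  [[0, 0, -0.035], [0, 0, 0], 1],
  [[0, 0, -0.035], [0, 0, 0], 1],
  [[0, 0, -0.035], [0, 0, 0], 1],
  [[0, 0, -0.02], [0, 0, 0], 1],
  [[0, 0, 0], [0, 0, 0], 1],
])

```text
t: 22.78
ee_pos: [573.9, -178.4, 247.6]
orientation: [2.298, 2.132, 0.007]
ft_force: [-0.9, -0.6, 0.3]
width: 0.5
```

Run:
```python
from fit import *
go(0,0,0)
for n in('side','top'): cv2.imwrite(f'pics/{n}15.png',imaging.get_image(n)[:,:,::-1])
s=cv2.imread('pics/side15.png');x0,y0=285,190
crop(s,x0,y0,110,80,7,'pics/c25.png');c=cv2.imread('pics/c25.png')
for th,col in((85,(0,255,0)),(79,(255,0,0))):
    a=np.deg2rad(th)
    for r in(50,80,107):
        u=proj('side',W(FX,[[0,-138-r*np.sin(a),54+r*np.cos(a)]]))[0]
        cv2.circle(c,tuple(int(v) for v in (u+.5-[x0,y0])*7),3,col,-1)
cv2.imwrite('pics/c25.png',c)
t=cv2.imread('pics/top15.png');crop(t,360,160,160,100,5,'pics/c26.png')
```

```text
t 22.78 ee [ 573.9 -178.4  247.6] F [-0.9 -0.6  0.3] w 0.5
yaw_y -0.0751 R tool x [ 0.075   0.9972 -0.0015] tilt z [ 0.0078 -0.0021 -1.    ]
tool delta [ 0.1352 -0.5876  0.2428]
```

View pics/c25.png

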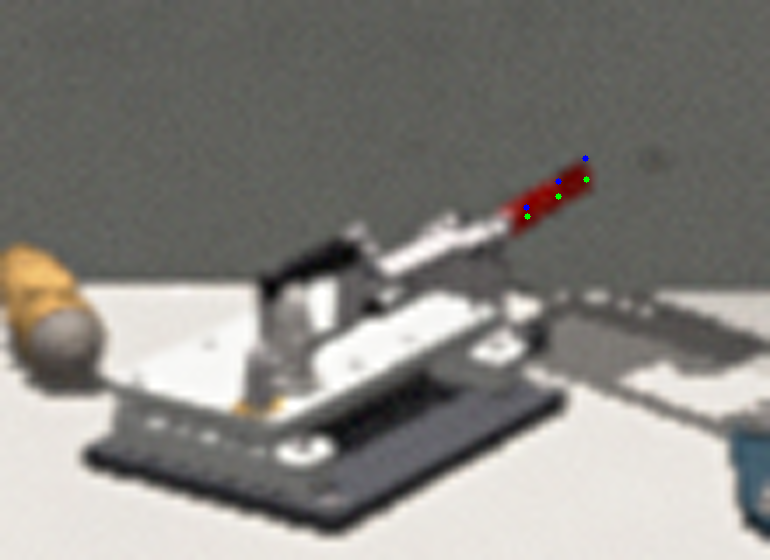

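View pics/c26.png

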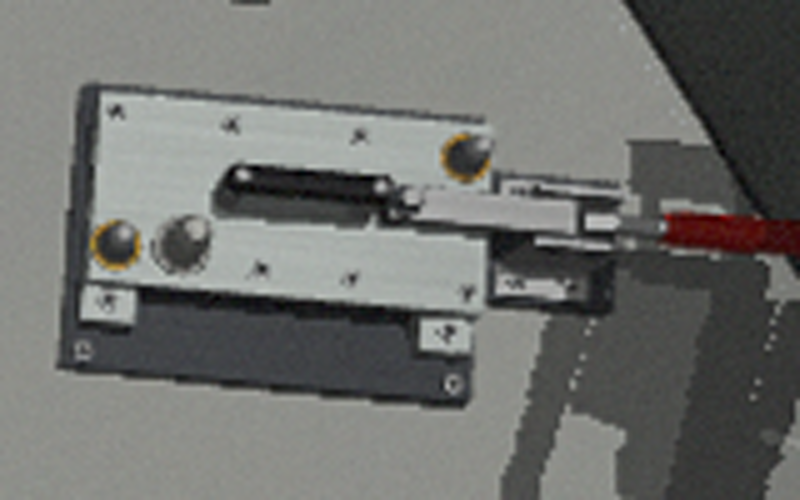

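View pics/top15.png

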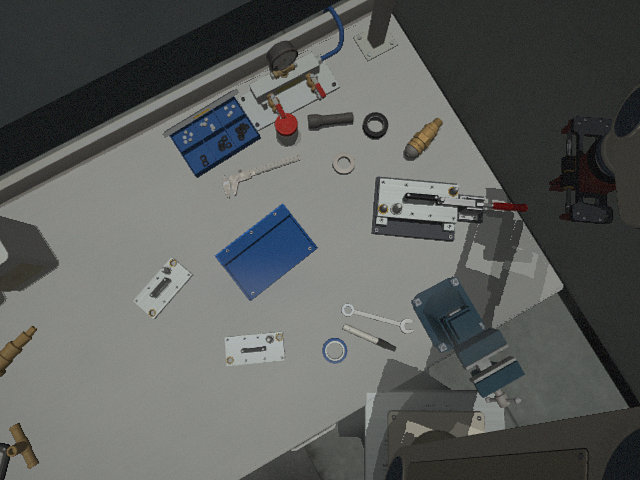

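Emit:
carry_out([
  [[0, 0, 0], [0, 0, 0], 1],
  [[0, 0, 0], [0, 0, 0], 1],
  [[0, 0, 0], [0, 0, 0], 1],
])

```text
t: 23.13
ee_pos: [570.5, -177.7, 240.9]
orientation: [-2.301, -2.134, 0.002]
ft_force: [0.1, -1.0, -0.1]
width: 0.5
```

Run:
```python
from fit import *
o=np.array([360,160.])
X=[[-28,80,44],[28,-80,44],[0,31,87],[0,-31,87]]
uv=(np.array([[116,244],[466,158],[243,174],[382,187]])+.5)/5+o-.5
p,r=fit('top',X,uv,FX);c,s=np.cos(FX[2]),np.sin(FX[2]);d=p[:2]-FX[:2]
print('plate in fixture',c*d[0]+s*d[1],-s*d[0]+c*d[1],p[2]-FX[2]);print(r.round(2))
```

```text
plate in fixture 0.3590409325712474 -0.5964982909938283 -0.003896236133455397
[[ 0.07  0.01]
 [ 0.    0.06]
 [ 0.07  0.01]
 [-0.14 -0.08]]
```

```bash
python3 -c "
from workcell import close_job; print(close_job())"
```

```text
the job is handed in; nothing more can be done
None
```

I finished all four steps and handed the job in at about 23 s. It returned no verdict.

- **Cassette:** I pushed it home with both finger tips. It stopped hard at about 8 N, where home was expected, and the top picture showed it against the dowels.
- **Plate:** I gripped the largest plate, the one in the blue tray, by its handle. I drew it about 30 mm forward, lifted it level and lowered it slowly over both pins until it took the load.
- **Clamp:** I swung the lever down along its arc until it met its stop. It pressed back with 21 N at about the shut height. I then backed the arm off to z = 240 mm.

**Last checks:**
- The top picture puts the plate 0.4 mm and −0.6 mm from the fixture centre and 0.004 rad off square, with both pins through the holes.
- The lever lies along the line expected when shut, the pad appears to rest on the plate, and the caliper, ring and valve look unmoved.
- The robot touches nothing.

**Not measured or disagreeing:**
- I did not measure the pad force itself, and took it from the lever being at its stop.
- The cassette is under the plate, so I did not check its position again at the end.
- The side camera disagreed with the top camera by about 1 pixel (2 to 3 mm), so I relied on the top view.

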